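# Mix the round beads at the charm counter

## Robot

A 6-joint arm with a two-finger parallel gripper is mounted at the origin on the work surface. World frame = base frame: x ahead of the robot, y to its left, z up, the work surface at z = 0. Lengths are in m, angles in degrees, forces in N, time in s.
With the tool pointing down it reaches from about 0.3 to 0.775 m from the base axis. Payload 14.6 kg.
Tool frame: the origin (TCP) lies at the very end of the fingers, on their centre line; the grasp point (between the pads) lies 19 mm behind it; z points along the fingers, y is the direction in which the jaws open and shut (so a half turn about z gives the same grasp; the last joint's range is limited). The gripper opens to 94 mm and grips with 3 to 60 N. Pads are 16 mm wide; open, the fingers measure 119 mm over their backs; the gripper's body (75 mm by 177 mm) begins 78 mm behind the grasp point.
Start: joints at [-79.847, 17.183, 87.147, -0, 75.671, -3.816], TCP at [0.133, -0.534, 0.205] pointing down, gripper open.
Joint ranges: [-173.82, 173.82], [-45.26, 126.66], [13.44, 144.39], [-59.66, 239.66], [0, 175.72], [-146.38, 146.38]. Speed limits (degrees/s): [127.2, 127.2, 147.25, 180, 180, 180].

## Interface

Orientations are given as a 3x3 rotation matrix whose columns are the frame's x, y, z axes.
In Python, from plant import bot, imaging, finder gives the robot as it stands.
- The arm moves only by the shell command python3 -m handwheel 'ROWS' [FORCE]. ROWS is JSON, one flat list of numbers, 7 for each row, row after row: the opening, from 0 (shut) to 1 (fully open), then the shift along the tool's x, y, z in m, then the turn, a rotation vector about the tool's x, y, z in rad. A call has 1 to 12 rows; each row shifts and turns the commanded pose from where the row before left it, along the tool's axes as they then stand; what a row does not reach is not made up. A row lasts 1/10 s, in which the tool goes at most 50 mm and 8.59 degrees, less where a joint would pass 70% of its speed; a pose out of reach is approached as far as the arm can. A call is refused whole if a number of a shift passes 0.05 or a number of a turn 0.15, either way. A call with a gripper value outside its range is refused whole. The fingers move at their own pace and stop on an object; FORCE is the grip in N (left out, the last holds). Time passes only in rows, so rows that do not move let the fingers close. It gives the time, the measured TCP pose, the force and the opening at its end, in the units of the state.
- bot.observe(): the state, without advancing time (a new reading comes with each control period).
- imaging.get_image(name): name is "scene" or "top" or "wrist"; returns (picture, depth): 420x560x3 uint8, red, green, blue; 420x560 float32, m along the optical axis (not along the pixel's ray), 0 where there is no reading.
- imaging.calibration(name): a dict with "vfov" (degrees; the focal length in pixels is half the picture's height over the tangent of half this angle, whatever the lens; pixels are square), "cx", "cy" (the principal point, pixels), "R" (3x3) and "t" (3): a world point X has camera coordinates R X + t. Camera axes: x right, y down, z forward; pixel columns grow to the right and rows downward; lengths in m; the calibration is good to about 2 mm. A picture is of the moment at which its call begins: read the wrist's pose just before it. calibration takes no time and is no camera call; for the wrist camera it gives the pose at the moment of the call.
- bot.job_done(): hands the job in, once; it reports no verdict.
Trained networks look in the newest picture that a camera, given by its name, has taken for a name from the list of things; names that differ only in an ending like _2 or _b are one class to them, and where a whole thing is asked for, a point or a joint stands for the part that bears it (a point fixed in the world has none). Each returns a list of dicts, best first, with "conf" (0 to 1); they miss things now and then, are a little off and sometimes report something else, mostly with a low value. They report only what shows in the picture. A call takes as long as a camera call. They do not tell look-alikes from the thing itself.
- finder.silhouettes(camera, name): "region" (420x560 bool, what is visible of it) and "centre" ([row, column] in pixels, amid what is visible of it).
The state is a dict: "time": time; "q": joint angles; "dq": joint speeds; "joint_torque": joint torques, N m; "tool_pos": TCP position; "tcp_rot": TCP orientation; "force": force on the tool from outside, world axes, zero at the start; "wrist_torque": the same for the moment, N m; "gripper_width": finger opening in m.
Only numpy, scipy, OpenCV 4.12 (cv2) and the standard library are available. Lean on these libraries where they do the work, as an engineer would, in place of code of your own. Each camera call takes 0.05 s, during which the arm holds its last target.

## Task

Make up the mix of round beads in the bowl: lift the divided tray by its post and tip it on one corner over the bowl so that only its bay of round beads empties through the rim gap, and set the tray level back on its mat; stray small round beads on the counter go into the bowl too, and stray square beads go back into the tray's bay with the other square ones. When all the round beads are in the bowl, stir them with the wooden stirrer, its foot down among the beads, in three wide circles round the bowl, and stand the stirrer upright back on its coaster. Spill nothing from the other bays and leave the gift box, bangle display and ring dish alone.

Things in the scene. Friction and masses are not known exactly. Their poses are not given: they have to be found in the camera images.
- tray: loose off-white tray 148 x 148 mm, 0.3 kg; origin under its centre, x and y along its sides. Floor top at z 4 mm; 4 mm walls and a cross divider rise to z 22 mm: four 68 mm bays. Outer walls stop 34 mm short of each corner, leaving each bay a sill-less gap there. Wooden grip post 22 x 22 mm in the middle, sides along x and y, top at z 85 mm. Bays: round +x+y, square -x+y, bar +x-y, -x-y empty
- spout (a point): on the tray, the tip of the floor at the outer corner of the round beads' bay: x 74, y 74, z 4 mm in the tray's frame. Tray and beads are smooth: beads begin to slide at a tilt of 11 to 17 degrees and empty well at 40 to 50 degrees
- mat: fixed grey felt mat 180 x 180 x 3 mm, the tray's place; origin under its centre; the tray starts on it, turned any way
- bowl: fixed white round mixing bowl, 50 mm high, outer radius 74 mm at the foot widening to 90 mm at the rim, wall 5 mm, inner floor 5 mm above its origin, which is the centre of its underside; does not move
- stirrer: loose turned wooden stirrer, standing upright: a 14 mm thick round stick, 160 mm tall in all, on a flat round foot of 24 mm diameter and 12 mm high (18 mm with its shoulder). Origin at the centre of the foot's underside, z along the stick; 80 g; grip it near the top from above
- coaster: fixed cork coaster, 80 mm diameter, 3 mm thick, the stirrer's place; origin under its centre
- giftbox: bystander: closed cardboard gift box 60 x 60 x 35 mm, loose; origin under its centre; not to be moved
- bangles: bystander: fixed bangle display, a level padded roll 150 mm long and 56 mm thick on a wooden stand, 143 mm high, base 90 x 130 mm; origin under its centre; not to be bumped
- ringdish: bystander: fixed pale ring dish, 80 mm diameter, with a blue peg, 57 mm high; origin under its centre; not to be bumped
- round1_center (a point): centre of a round brass bead: a short cylinder 20 mm diameter, 12 mm high, axis along z, 15 g; starts in the tray's round bay; may be absent
- round2_center (a point): centre of a round brass bead: a short cylinder 20 mm diameter, 12 mm high, axis along z, 15 g; starts in the tray's round bay; may be absent
- round3_center (a point): centre of a round brass bead: a short cylinder 20 mm diameter, 12 mm high, axis along z, 15 g; starts in the tray's round bay; may be absent
- round4_center (a point): centre of a round brass bead: a short cylinder 20 mm diameter, 12 mm high, axis along z, 15 g; starts in the tray's round bay; may be absent
- round5_center (a point): centre of a round brass bead: a short cylinder 20 mm diameter, 12 mm high, axis along z, 15 g; a stray lying flat on the counter; may be absent
- round6_center (a point): centre of a round brass bead: a short cylinder 20 mm diameter, 12 mm high, axis along z, 15 g; a stray lying flat on the counter; may be absent
- round7_center (a point): centre of a round brass bead: a short cylinder 20 mm diameter, 12 mm high, axis along z, 15 g; a stray lying flat on the counter; may be absent
- square1: square brass bead 20 x 20 x 11 mm, origin at the centre of its underside, sides along x and y, 16 g; starts in the tray's square bay
- square2: square brass bead 20 x 20 x 11 mm, origin at the centre of its underside, sides along x and y, 16 g; starts in the tray's square bay
- square3: square brass bead 20 x 20 x 11 mm, origin at the centre of its underside, sides along x and y, 16 g; a stray lying flat on the counter; may be absent
- square4: square brass bead 20 x 20 x 11 mm, origin at the centre of its underside, sides along x and y, 16 g; a stray lying flat on the counter; may be absent
- bar1: oblong brass bar bead 34 x 12 x 11 mm in the tray's bar bay; origin at the centre of its underside
- bar2: oblong brass bar bead 34 x 12 x 11 mm in the tray's bar bay; origin at the centre of its underside
- drum1_center (a point): centre of a large round brass drum bead, 28 mm diameter, 16 mm high, lying in the bowl from the start
- drum2_center (a point): centre of a large round brass drum bead, 28 mm diameter, 16 mm high, lying in the bowl from the start
Mind the look-alikes: they are no part of the job. Of the things that look like the bowl, take the one that is farthest to the robot's left at the start.

How it is judged (in metres and radians):
On the way, in this order (a step that is already met when the one before it is completed fails the run):
1. the tray is tipped with the round bay's corner over the bowl (angle between tray's own z axis and vertical above 0.15 rad and horizontal distance between spout and bowl below 0.09 m and height (world z) of spout below 0.2 m), for 0.1 s.
2. all round beads, from the bay and stray, are in the bowl (horizontal distance between each of round1_center, round2_center, round3_center, round4_center, round5_center, round6_center, round7_center and bowl below 0.082 m and z of each of round1_center, round2_center, round3_center, round4_center, round5_center, round6_center, round7_center in the frame of bowl below 0.045 m), for 0.2 s.
3. the stirrer's foot, down among the beads, passes the far side of the bowl (all of step 2 and z of stirrer in the frame of bowl below 0.018 m and horizontal distance between stirrer and bowl below 0.06 m and x of stirrer in the frame of bowl above 0.015 m).
4. then the near side (towards the robot) (z of stirrer in the frame of bowl below 0.018 m and horizontal distance between stirrer and bowl below 0.06 m and x of stirrer in the frame of bowl below -0.015 m).
5. then the left side (z of stirrer in the frame of bowl below 0.018 m and horizontal distance between stirrer and bowl below 0.06 m and x of stirrer in the frame of bowl between -0.013 and 0.013 m and y of stirrer in the frame of bowl above 0.015 m).
6. then the right side (z of stirrer in the frame of bowl below 0.018 m and horizontal distance between stirrer and bowl below 0.06 m and x of stirrer in the frame of bowl between -0.013 and 0.013 m and y of stirrer in the frame of bowl below -0.015 m).
At the end, for the whole second after the job is handed in: Small round beads and drums in the bowl; squares and bars in their own bays; tray level, within 30 mm of its mat's centre; stirrer upright (3 degrees) within 27 mm of its coaster's centre; all at rest (all of step 2 and horizontal distance between each of drum1_center, drum2_center and bowl below 0.082 m and z of each of drum1_center, drum2_center in the frame of bowl below 0.045 m and z of each of square1, square2, square3, square4, bar1, bar2 in the frame of tray below 0.025 m and x of square1 in the frame of tray between -0.074 and 0 m and y of square1 in the frame of tray between 0 and 0.074 m and x of square2 in the frame of tray between -0.074 and 0 m and y of square2 in the frame of tray between 0 and 0.074 m and x of square3 in the frame of tray between -0.074 and 0 m and y of square3 in the frame of tray between 0 and 0.074 m and x of square4 in the frame of tray between -0.074 and 0 m and y of square4 in the frame of tray between 0 and 0.074 m and x of bar1 in the frame of tray between 0 and 0.074 m and y of bar1 in the frame of tray between -0.074 and 0 m and x of bar2 in the frame of tray between 0 and 0.074 m and y of bar2 in the frame of tray between -0.074 and 0 m and horizontal distance between tray and mat below 0.03 m and angle between tray's own z axis and vertical below 0.05 rad and height (world z) of each of tray, stirrer below 0.01 m and linear speed of each of tray, stirrer below 0.02 m/s and horizontal distance between stirrer and coaster below 0.027 m and angle between stirrer's own z axis and vertical below 0.06 rad and linear speed of each of round1, round2, round3, round4, round5, round6, round7, square1, square2, square3, square4 below 0.05 m/s); the robot touches nothing.
It fails at once if a bead of another bay spilled from the tray (distance between any of square1, square2, bar1, bar2 and tray above 0.13 m).
It fails at once if the gift box was moved more than 15 mm (distance of giftbox from where it was at the start of the episode above 0.015 m).
It fails at once if the bangle display or ring dish was bumped (contact force between any of the arm, the fingers, tray, stirrer and bangles above 3 N or contact force between any of the arm, the fingers, tray, stirrer and ringdish above 3 N).
Of round1, round2, round3, round4 only 2 to 4 are there at a start; the rules pass over those that are not, and their reading is None.
Of round5, round6, round7, square3, square4 only 2 to 4 are there at a start; the rules pass over those that are not, and their reading is None.
At some moment in a run one of round5, round6, round7, square3, square4 may be knocked a few centimetres aside while the robot is not near it.
It also fails if it takes over 210 s, if anything falls off the work surface, if the arm or the gripper's body presses on something with over 40 N, if the wrist force passes 120 N, or if a joint passes its speed limit or range.

## Working session

There is one attempt and no reset: what is moved stays moved. The work goes in short steps, Python scripts to look and compute and a shell command to move; the robot and the scene stay as the last step left them, time stands still between calls to the robot, and variables do not carry over. Pictures are saved under pics/ and viewed, and the job is handed in when it is done.

```bash
ls -la; mkdir -p pics
python3 - <<'E'
from plant import bot, imaging, finder
import cv2
print(bot.observe())
for n in ["scene","top"]:
    p,d=imaging.get_image(n); cv2.imwrite(f"pics/{n}0.png",p[:,:,::-1]); c=imaging.calibration(n); print(n,c)
E
```

```text
total 12
drwxr-xr-x  3 agent agent 4096 Dec  7 02:55 .
drwxr-xr-x 23 root  root  4096 Dec  7 02:55 ..
drwxr-xr-x  2 agent agent 4096 Dec  7 02:55 pics
{'time': 0.0, 'q': array([-7.98480045e+01,  1.72150239e+01,  8.71792139e+01,  1.97552924e-04,
        7.56716256e+01, -3.81709462e+00]), 'dq': array([ 0.10250198, -0.03386655, -0.07938136,  0.06685823, -0.02910128,
       -0.0035193 ]), 'joint_torque': array([ 1.36013603e-05, -5.31809449e+01, -3.52735555e+01,  7.08349259e-02,
        2.43481679e-02, -7.48760294e-05]), 'tool_pos': array([ 0.13270991, -0.53348013,  0.20490015]), 'tcp_rot': array([[ 9.70426311e-01,  2.41397462e-01, -1.99328247e-04],
       [ 2.41397532e-01, -9.70425654e-01,  1.13212351e-03],
       [ 7.98584985e-05, -1.14675979e-03, -9.99999339e-01]]), 'force': array([ 0.2373991 ,  0.20874865, -0.12773652]), 'wrist_torque': array([-0.017329  ,  0.05104779,  0.02380777]), 'gripper_width': 0.09424626001044457}
scene {'vfov': 56.60524724898526, 'cx': 282.84244080873617, 'cy': 213.79674136042055, 'R': array([[-2.04561490e-01,  9.78853251e-01, -9.54302506e-04],
       [ 8.04993847e-01,  1.67673398e-01, -5.69096246e-01],
       [-5.56901700e-01, -1.17183384e-01, -8.22270364e-01]]), 't': array([ 0.03817402, -0.39528806,  1.32910423])}
top {'vfov': 57.83189136123369, 'cx': 279.4944564678128, 'cy': 208.15810247116724, 'R': array([[-1.30850600e-03, -9.99974218e-01,  7.06055031e-03],
       [-9.80586491e-01, -1.01381633e-04, -1.96087028e-01],
       [ 1.96082689e-01, -7.18006131e-03, -9.80561077e-01]]), 't': array([0.07623252, 0.52736451, 0.94334501])}
```

View pics/scene0.png

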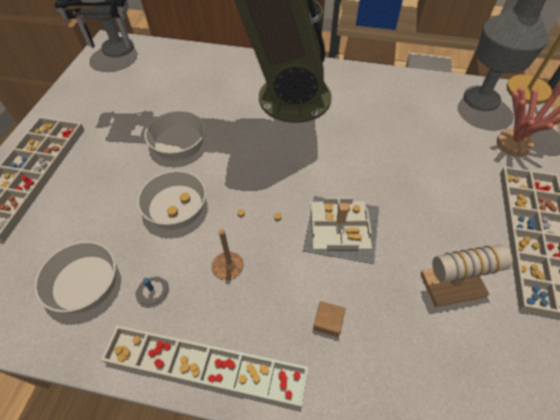

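View pics/top0.png

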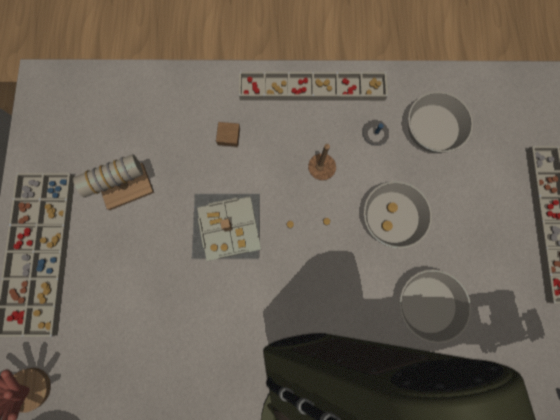

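```bash
cat > h.py <<'E'
import numpy as np, cv2
from plant import bot, imaging, finder
def foc(c): return 210/np.tan(np.radians(c['vfov']/2))
def ray_z(c,px,z):
    """px (col,row) -> world point on plane z"""
    f=foc(c); d=np.array([(px[0]-c['cx'])/f,(px[1]-c['cy'])/f,1.]); R=c['R']
    o=-R.T@c['t']; v=R.T@d; s=(z-o[2])/v[2]; return o+s*v
def cloud(c,dep):
    f=foc(c); r,cc=np.mgrid[0:420,0:560]; 
    P=np.stack([(cc-c['cx'])/f*dep,(r-c['cy'])/f*dep,dep],-1)-c['t']
    return P@c['R']
def proj(c,X):
    p=c['R']@np.asarray(X,float)+c['t']; f=foc(c); return c['cx']+f*p[0]/p[2],c['cy']+f*p[1]/p[2]
def save(p,name,box=None,k=1):
    if box: p=p[box[1]:box[3],box[0]:box[2]]
    cv2.imwrite(f"pics/{name}.png",cv2.resize(p,None,fx=k,fy=k,interpolation=cv2.INTER_CUBIC)[:,:,::-1])
E
python3 - <<'E'
from h import *
for cam in ["top","scene"]:
    p,d=imaging.get_image(cam); c=imaging.calibration(cam); C=cloud(c,d)
    save(p,cam+"_tray",(180,130,440,260) if cam=="top" else (120,150,400,290),3 if cam=="top" else 2.8)
    for n in ["tray","bowl","stirrer","coaster","giftbox","bangles","ringdish","round5_center","square3","mat"]:
        for s in finder.silhouettes(cam,n)[:12]:
            if s['conf']<.3: continue
            r=s['region']&(d>0); P=C[r]
            if not len(P): continue
            print(cam,n,round(s['conf'],2),np.round(s['centre'],1),r.sum(),"mid",np.round((P.min(0)+P.max(0))/2,3),"mean",np.round(P.mean(0),3),"zmax",round(np.percentile(P[:,2],95),3))
E
```

```text
top tray 0.76 [229.3 231.6] 2849 mid [0.482 0.213 0.047] mean [0.482 0.213 0.013] zmax 0.028
top bowl 0.76 [304.4 431.4] 4159 mid [ 0.276 -0.326  0.025] mean [ 0.277 -0.325  0.018] zmax 0.051
top bowl 0.63 [122.8 437.9] 3195 mid [ 0.772 -0.368  0.026] mean [ 0.782 -0.379  0.018] zmax 0.05
top bowl 0.57 [214.5 400.3] 3324 mid [ 0.511 -0.233  0.027] mean [ 0.517 -0.245  0.018] zmax 0.05
top coaster 0.95 [169.3 326.4] 485 mid [ 0.655 -0.043  0.004] mean [ 0.652 -0.044  0.003] zmax 0.007
top giftbox 0.75 [136.8 225.3] 519 mid [0.744 0.221 0.022] mean [0.741 0.219 0.033] zmax 0.038
top giftbox 0.69 [247. 214.] 47 mid [0.428 0.25  0.018] mean [0.428 0.25  0.019] zmax 0.023
top giftbox 0.41 [242.6 240.1] 52 mid [0.438 0.177 0.018] mean [0.439 0.177 0.018] zmax 0.021
top bangles 0.85 [181.4 116.3] 2582 mid [0.601 0.497 0.074] mean [0.586 0.491 0.09 ] zmax 0.145
top bangles 0.39 [241.6 240.5] 35 mid [0.437 0.178 0.018] mean [0.437 0.178 0.018] zmax 0.022
top ringdish 0.55 [126.9 375.4] 52 mid [ 0.756 -0.203  0.03 ] mean [ 0.753 -0.199  0.039] zmax 0.059
top square3 0.43 [232.3 241. ] 42 mid [
[... 1320 characters left out ...]
max 0.144
scene bangles 0.43 [248.7 355.5] 1092 mid [0.491 0.222 0.013] mean [0.53  0.242 0.003] zmax 0.006
scene ringdish 0.47 [286. 147.] 111 mid [ 0.748 -0.212  0.028] mean [ 0.759 -0.2    0.035] zmax 0.058
scene round5_center 0.41 [213.5 239.2] 44 mid [ 0.504 -0.051  0.008] mean [ 0.505 -0.05   0.011] zmax 0.015
scene square3 0.72 [318.9 328.7] 823 mid [0.741 0.222 0.019] mean [0.754 0.22  0.032] zmax 0.037
scene square3 0.43 [207.6 329.2] 41 mid [0.443 0.178 0.016] mean [0.444 0.178 0.018] zmax 0.022
scene square3 0.38 [213.2 329.2] 46 mid [0.467 0.183 0.014] mean [0.47  0.183 0.017] zmax 0.021
scene mat 0.57 [247.5 355.1] 1288 mid [0.49  0.222 0.013] mean [0.526 0.24  0.004] zmax 0.006
```

View pics/top_tray.png

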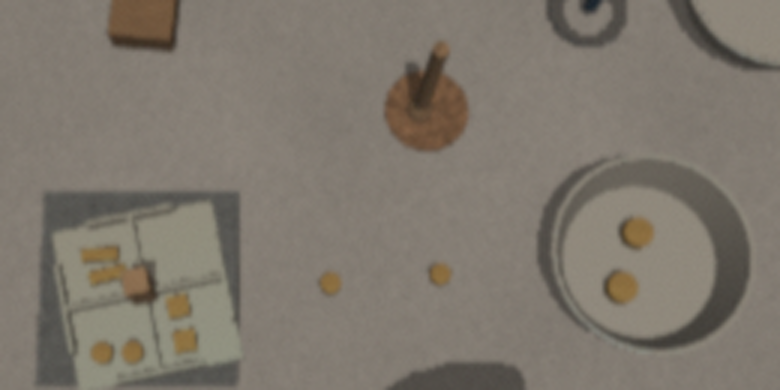

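View pics/scene_tray.png

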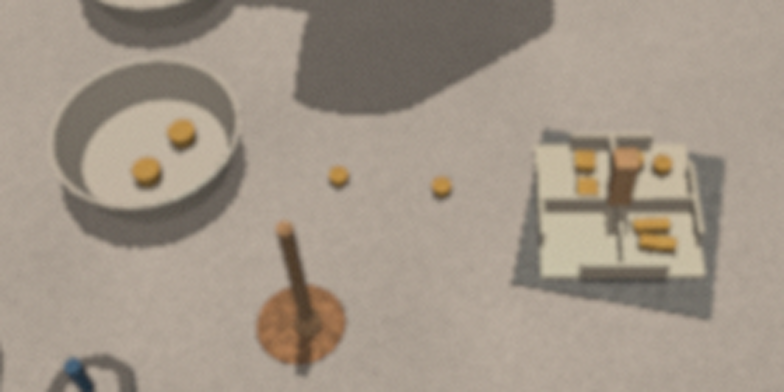

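```bash
python3 -m handwheel '[1,0.024,-0.024,-0.006,0,0,0, 1,0.024,-0.024,-0.006,0,0,0, 1,0.024,-0.024,-0.006,0,0,0, 1,0.024,-0.024,-0.006,0,0,0, 1,0.024,-0.024,-0.006,0,0,0, 1,0.024,-0.024,-0.006,0,0,0, 1,0.024,-0.024,-0.006,0,0,0, 1,0.024,-0.024,-0.006,0,0,0, 1,0.024,-0.024,-0.006,0,0,0]'
python3 -m handwheel '[1,0.024,-0.024,-0.006,0,0,0, 1,0.024,-0.024,-0.006,0,0,0, 1,0.024,-0.024,-0.006,0,0,0, 1,0.024,-0.024,-0.006,0,0,0, 1,0.024,-0.024,-0.006,0,0,0, 1,0.024,-0.024,-0.006,0,0,0, 1,0.024,-0.024,-0.006,0,0,0, 1,0.024,-0.024,-0.006,0,0,0, 1,0.024,-0.024,-0.006,0,0,0, 1,0,0,0,0,0,0]'
python3 - <<'E'
from h import *
print(bot.observe()['q'], bot.observe()['tool_pos'])
for n in ["wrist","top"]:
    p,d=imaging.get_image(n); save(p,n+"1")
c=imaging.calibration("wrist"); print(c, -c['R'].T@c['t'])
E
```

```text
time: 2.1
tool_pos: [0.2907, -0.2707, 0.2599]
tcp_rot: [[0.97, 0.241, 0.0], [0.241, -0.97, -0.0], [0.0, 0.0, -1.0]]
force: [0.7, -0.5, 0.2]
gripper_width: 0.0939
time: 3.1
tool_pos: [0.4489, -0.0078, 0.3138]
tcp_rot: [[0.97, 0.244, 0.001], [0.244, -0.97, 0.0], [0.001, -0.0, -1.0]]
force: [0.3, -0.5, -0.2]
gripper_width: 0.0939
[-5.68417756e+00  2.77366034e-01  9.22939441e+01  2.49693316e-02
  8.73923265e+01  7.01644457e+01] [ 0.44887647 -0.00777938  0.3138252 ]
{'vfov': 61.48629202139598, 'cx': 276.4473126372241, 'cy': 209.3354431454633, 'R': array([[ 2.42385940e-01, -9.70179771e-01,  5.18316691e-04],
       [-9.29180563e-01, -2.31989123e-01,  2.87757761e-01],
       [-2.79056515e-01, -7.02300451e-02, -9.57703087e-01]]), 't': array([-0.11909578,  0.35260683,  0.62052512])} [0.52966413 0.00983614 0.4928752 ]
```

View pics/wrist1.png

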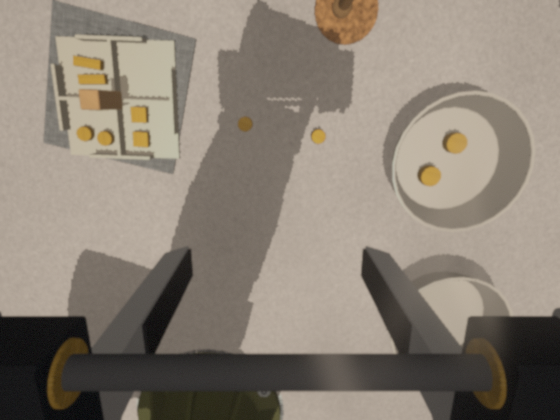

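View pics/top1.png

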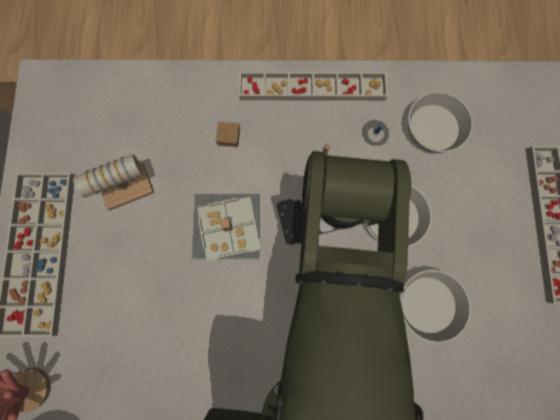

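Run:
```python
from h import *
print(bot.observe()['tool_pos'])
p,d=imaging.get_image("wrist"); c=imaging.calibration("wrist"); C=cloud(c,d)
save(p,"w2",(30,20,350,180),2.4)
hsv=cv2.cvtColor(p,cv2.COLOR_RGB2HSV)
m=((hsv[...,0]>10)&(hsv[...,0]<28)&(hsv[...,1]>130)&(hsv[...,2]>70)).astype(np.uint8)
n,l,s,ce=cv2.connectedComponentsWithStats(m)
for i in range(1,n):
    if s[i,4]>40:
        z=np.median(C[...,2][(l==i)&(d>0)]); 
        (cc,sz,an)=cv2.minAreaRect(np.argwhere(l==i)[:,::-1].astype(np.float32))
        print(s[i],np.round(ce[i]),round(z,3),np.round(ray_z(c,ce[i],z),4),np.round(sz,1), "fill",round(s[i,4]/(sz[0]*sz[1]+1e-9),2))
# tray: walls tops
for s in finder.silhouettes("wrist","tray")[:2]:
    r=s['region']; print('tray',s['conf'],s['centre'],r.sum())
Z=C[...,2]; X=C[...,0];Y=C[...,1]
ok=(d>0)&(abs(X-.48)<.14)&(abs(Y-.215)<.14)
sel=ok&(Z>.018)&(Z<.032)   # wall tops 25mm
print('walltop',sel.sum())
post=ok&(Z>.08)&(Z<.095); print('post',post.sum(),C[post].mean(0),C[post].min(0),C[post].max(0))
br=(p.min(-1)>130)&ok&(Z<.012)  
print('floor-ish', br.sum())
# tray bright mask -> all bright pixel min area rect in xy
trm=ok&(p.astype(int).min(-1)>140); 
pts=C[trm][:,:2].astype(np.float32); 
cv2.imwrite("pics/trm.png",trm.astype(np.uint8)*255)
print(cv2.minAreaRect(pts))
# bowl
b=(d>0)&(Z>.045)&(Z<.056)&(np.hypot(X-.51,Y+.24)<.12)
P=C[b]; A=np.c_[2*P[:,:2],np.ones(len(P))]; q=np.linalg.lstsq(A,(P[:,:2]**2).sum(1),rcond=None)[0]
print('bowl',q[:2],np.sqrt(q[2]+q[0]**2+q[1]**2),len(P))
```

```text
[ 0.44764583 -0.01000572  0.31323671]
[ 314    0   61   41 1738] [344.  19.] 0.004 [ 0.6479 -0.0488  0.0036] [40. 60.] fill 0.72
[ 72  55  28  13 248] [85. 61.] 0.018 [0.5212 0.2522 0.0183] [28.4  8.9] fill 0.98
[ 76  73  29   9 239] [90. 77.] 0.018 [0.5034 0.2448 0.0183] [ 8. 28.] fill 1.07
[129 106  16  15 215] [137. 113.] 0.018 [0.4746 0.1816 0.0182] [14. 15.] fill 1.02
[237 116  13  13 139] [243. 122.] 0.013 [0.4958 0.046  0.0126] [12. 12.] fill 0.97
[ 75 125  16  14 168] [ 83. 132.] 0.019 [0.4332 0.2471 0.0192] [13. 15.] fill 0.86
[310 128  14  13 138] [316. 134.] 0.013 [ 0.5042 -0.0524  0.0125] [12.7 12. ] fill 0.9
[ 96 130  15  14 163] [103. 136.] 0.019 [0.4338 0.2206 0.0193] [13. 14.] fill 0.9
[132 131  15  14 206] [139. 137.] 0.018 [0.4437 0.1749 0.0183] [13. 14.] fill 1.13
[445 132  20  19 298] [454. 141.] 0.022 [ 0.5404 -0.2298  0.0216] [18. 19.] fill 0.87
[419 165  20  19 297] [428. 174.] 0.021 [ 0.4905 -0.2126  0.0215] [18. 19.] fill 0.87
[ 47 339  39  70 905] [ 61. 374.] 0.429 [0.4629 0.0413 0.429 ] [29.2 72.8] fill 0.43
[482 355  24  54 518] [497. 388.] 0.431 [ 0.4837 -0.0515  0.4306] [23.4 50.8] fill 0.44
tray 0.87 [92.4, 116.1] 12950
walltop 3073
post 471 [0.48538091 0.21046403 0.08766836] [0.47316208 0.19928133 0.08020736] [0.49735391 0.22417891 0.09046092]
floor-ish 28522
((0.47999441623687744, 0.21501117944717407), (0.2799721956253052, 0.2799645662307739), 89.99785614013672)
bowl [ 0.51560173 -0.23385496] 0.08598040463099062 2405
```

View pics/w2.png

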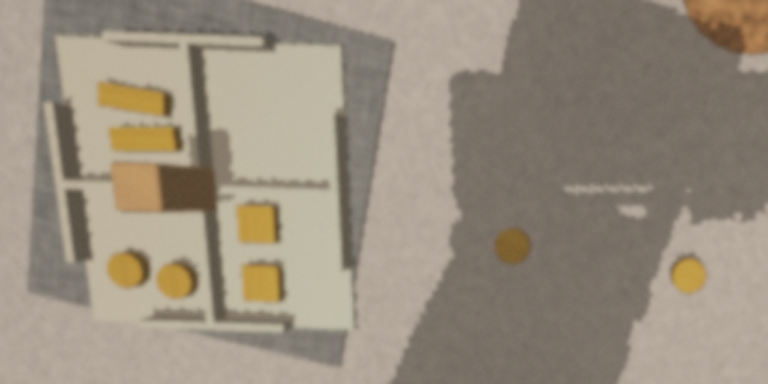

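View pics/trm.png

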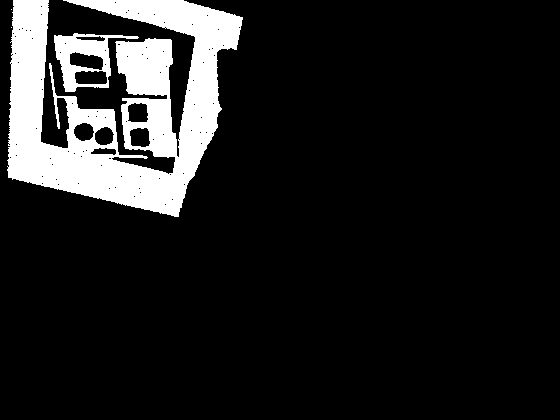

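Run:
```python
from h import *
p,d=imaging.get_image("wrist"); c=imaging.calibration("wrist"); C=cloud(c,d)
Z=C[...,2]; X=C[...,0];Y=C[...,1]
ok=(d>0)&(abs(X-.48)<.12)&(abs(Y-.215)<.12)&(Z>.018)
ok[200:]=False
w=ok&(Z>.02)&(Z<.03)
print(cv2.minAreaRect(C[w][:,:2].astype(np.float32)), w.sum())
from scipy.optimize import minimize
P=C[w][:,:2]; 
# fit tray center/yaw to wall lines: distance of wall-top pts to nearest of lines at -72,0,72 in x or y
def cost(v):
    th=v[2]; q=(P-v[:2])@np.array([[np.cos(th),-np.sin(th)],[np.sin(th),np.cos(th)]])
    L=np.array([-.072,0,.072]); dd=np.minimum(abs(q[:,:1]-L).min(1),abs(q[:,1:]-L).min(1))
    return np.minimum(dd,.01).mean()
best=min((minimize(cost,[.4854,.2105,np.radians(a)],method='Nelder-Mead') for a in range(92,108,3)),key=lambda r:r.fun)
print(best.x[:2],np.degrees(best.x[2]),best.fun)
m=(d>0)&(Z>.08)&(Z<.093)&(abs(X-.48)<.1)&(abs(Y-.215)<.1); m[200:]=0
print('post',m.sum(),cv2.minAreaRect(C[m][:,:2].astype(np.float32)),np.median(C[m],0))
mm=(d>0)&(Z>.085)&m; print(cv2.minAreaRect(C[mm][:,:2].astype(np.float32)))
# mat corners by colour: grey darker w/ z~3mm
print(bot.observe()['tcp_rot'])
for n in ["mat"]:
    for s in finder.silhouettes("wrist",n)[:2]:
        r=s['region']; print(n,s['conf'],r.sum(),cv2.minAreaRect(C[r&(d>0)][:,:2].astype(np.float32)))
```

```text
((0.4850717782974243, 0.21288256347179413), (0.14817988872528076, 0.14965619146823883), 12.184418678283691) 2027
[0.48530936 0.21159402] 102.1571198390779 0.0017497784508337419
post 479 ((0.48501840233802795, 0.21251660585403442), (0.021967345848679543, 0.022846003994345665), 10.51235580444336) [0.48555621 0.21058499 0.08822264]
((0.4850020706653595, 0.21254117786884308), (0.021962594240903854, 0.022837510332465172), 10.30578327178955)
[[ 9.70690273e-01  2.40333880e-01 -1.40998376e-04]
 [ 2.40333874e-01 -9.70690283e-01 -5.59403797e-05]
 [-1.50310122e-04  2.04140965e-05 -9.99999988e-01]]
mat 0.8 5483 ((0.49260658025741577, 0.22027477622032166), (0.1811576634645462, 0.18120507895946503), 0.11363668739795685)
```

```bash
python3 -m handwheel '[1,0,0,0,0,0,0.033, 1,0.009,-0.023,0.016,0,0,0, 1,0.009,-0.023,0.016,0,0,0, 1,0.009,-0.023,0.016,0,0,0, 1,0.009,-0.023,0.016,0,0,0, 1,0.009,-0.023,0.016,0,0,0, 1,0.009,-0.023,0.016,0,0,0, 1,0.009,-0.023,0.016,0,0,0, 1,0.009,-0.023,0.016,0,0,0, 1,0.009,-0.023,0.016,0,0,0, 1,0,0,0,0,0,0, 1,0,0,0,0,0,0]'
python3 - <<'E'
from h import *
s=bot.observe();print(s['q'], s['tool_pos'],s['tcp_rot'])
R=s['tcp_rot'];print('tool delta',R.T@(np.array([.485,.212,.042])-s['tool_pos']))
p,d=imaging.get_image("wrist"); c=imaging.calibration("wrist"); C=cloud(c,d); save(p,"w3")
Z=C[...,2];X=C[...,0];Y=C[...,1]
m=(d>0)&(Z>.08)&(Z<.093)&(abs(X-.48)<.05)&(abs(Y-.215)<.05)
print('post',m.sum(),cv2.minAreaRect(C[m][:,:2].astype(np.float32)),np.median(C[m],0))
E
```

```text
time: 4.6
tool_pos: [0.4836, 0.2085, 0.1694]
tcp_rot: [[0.978, 0.209, -0.001], [0.209, -0.978, -0.0], [-0.001, 0.0, -1.0]]
force: [-0.8, -0.2, 0.6]
gripper_width: 0.0942
[ 1.93460618e+01  1.61035895e+01  9.35015406e+01 -1.07105280e-02
  7.04304427e+01  9.72734676e+01] [0.48355674 0.20851548 0.16943896] [[ 9.77870124e-01  2.09212193e-01 -5.27449757e-04]
 [ 2.09212016e-01 -9.77870234e-01 -3.71862990e-04]
 [-5.93575689e-04  2.53284881e-04 -9.99999792e-01]]
tool delta [ 0.00221597 -0.00313774  0.12743688]
post 817 ((0.48564431071281433, 0.21298576891422272), (0.021607136353850365, 0.022000018507242203), 12.205406188964844) [0.48684374 0.21306563 0.08879302]
```

View pics/w3.png

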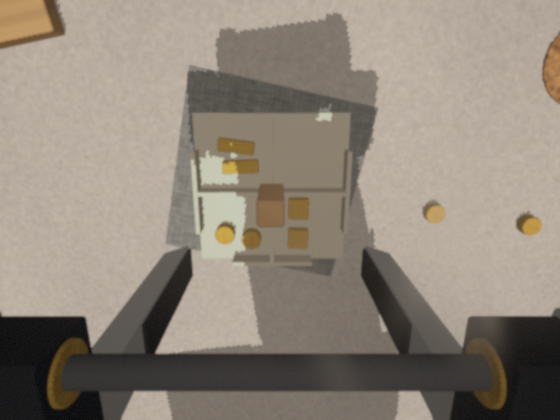

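```bash
python3 -m handwheel '[1,0.003,-0.004,0.017,0,0,0, 1,0,0,0.02,0,0,0, 1,0,0,0.02,0,0,0, 1,0,0,0.02,0,0,0, 1,0,0,0.02,0,0,0, 1,0,0,0.02,0,0,0, 1,0,0,0.01,0,0,0, 1,0,0,0,0,0,0]'
python3 -m handwheel '[0,0,0,0,0,0,0, 0,0,0,0,0,0,0, 0,0,0,0,0,0,0, 0,0,0,0,0,0,0, 0,0,0,0,0,0,0, 0,0,0,0,0,0,0, 0,0,0,0,0,0,0, 0,0,0,0,0,0,0, 0,0,0,0,0,0,0, 0,0,0,0,0,0,0]' 60
```

```text
time: 5.45
tool_pos: [0.4856, 0.2128, 0.0421]
tcp_rot: [[0.978, 0.208, -0.001], [0.208, -0.978, -0.0], [-0.001, 0.0, -1.0]]
force: [1.0, 0.5, 0.0]
gripper_width: 0.094
time: 6.45
tool_pos: [0.4857, 0.2137, 0.0424]
tcp_rot: [[0.978, 0.209, -0.0], [0.209, -0.978, 0.0], [-0.0, -0.0, -1.0]]
force: [-0.4, 0.9, 0.1]
gripper_width: 0.0219
```

```bash
python3 -m handwheel '[0,0,0,-0.004,0,0,0, 0,0,0,-0.010,0,0,0, 0,0,0,-0.016,0,0,0, 0,0,0,-0.020,0,0,0, 0,0,0,-0.018,0,0,0, 0,0,0,-0.012,0,0,0, 0,0,0,-0.006,0,0,0, 0,0,0,-0.002,0,0,0, 0,0,0,0,0,0,0]'
python3 - <<'E'
from h import *
p,d=imaging.get_image("wrist"); save(p,"w4",(140,60,440,330),2); p,d=imaging.get_image("scene"); save(p,"s4",(120,100,420,290),2.5)
E
```

```text
time: 7.35
tool_pos: [0.4855, 0.2136, 0.1301]
tcp_rot: [[0.978, 0.209, -0.001], [0.209, -0.978, -0.0], [-0.001, 0.0, -1.0]]
force: [-0.1, 0.7, -4.7]
gripper_width: 0.0217
```

View pics/w4.png

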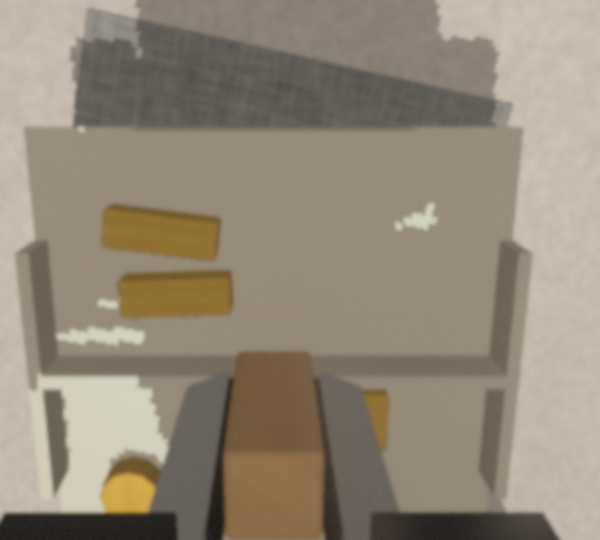

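View pics/s4.png

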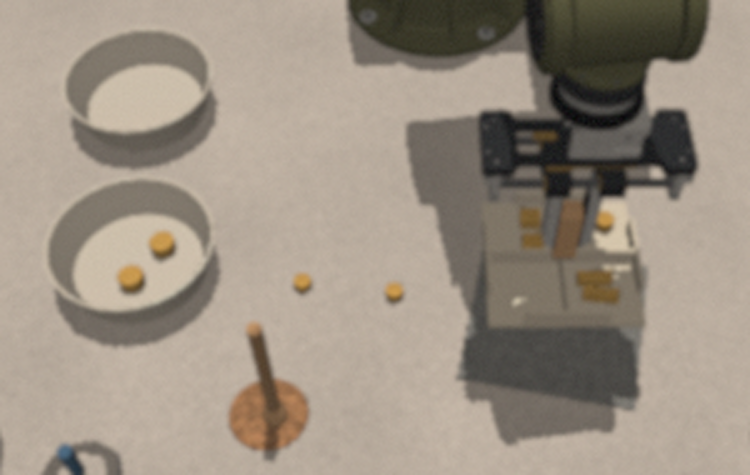

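```bash
python3 -m handwheel '[0,-0.001,0.005,0,0,0,0, 0,-0.002,0.009,0,0,0,0, 0,-0.003,0.014,0,0,0,0, 0,-0.004,0.0175,0,0,0,0, 0,-0.004,0.0175,0,0,0,0, 0,-0.004,0.0175,0,0,0,0, 0,-0.004,0.0175,0,0,0,0, 0,-0.004,0.0175,0,0,0,0, 0,-0.004,0.0175,0,0,0,0, 0,-0.004,0.0175,0,0,0,0, 0,-0.004,0.0175,0,0,0,0, 0,-0.004,0.0175,0,0,0,0]'
python3 -m handwheel '[0,-0.004,0.0175,0,0,0,0, 0,-0.004,0.0175,0,0,0,0, 0,-0.004,0.0175,0,0,0,0, 0,-0.004,0.0175,0,0,0,0, 0,-0.004,0.0175,0,0,0,0, 0,-0.004,0.0175,0,0,0,0, 0,-0.004,0.0175,0,0,0,0, 0,-0.004,0.0175,0,0,0,0, 0,-0.003,0.017,0,0,0,0, 0,-0.001,0.016,0,0,0,0, 0,0.004,0.015,0,0,0,0, 0,0.009,0.014,0,0,0,0]'
python3 -m handwheel '[0,0.012,0.014,0,0,0,0, 0,0.013,0.014,0,0,0,0, 0,0.013,0.014,0,0,0,0, 0,0.013,0.014,0,0,0,0, 0,0.013,0.014,0,0,0,0, 0,0.012,0.013,0,0,0,0, 0,0.010,0.011,0,0,0,0, 0,0.006,0.007,0,0,0,0, 0,0.003,0.003,0,0,0,0, 0,0,0,0,0,0,0, 0,0,0,0,0,0,0]'
python3 - <<'E'
from h import *
s=bot.observe();print(s['q'])
R=s['tcp_rot'];print('tool delta',R.T@(np.array([.625,-.304,.12])-s['tool_pos']))
p,d=imaging.get_image("wrist"); c=imaging.calibration("wrist"); save(p,"w5");p,d=imaging.get_image("scene"); save(p,"s5",(0,100,300,330),2.5)
C=cloud(c,imaging.get_image("wrist")[1])
E
```

```text
time: 8.65
tool_pos: [0.4831, 0.0218, 0.1305]
tcp_rot: [[0.978, 0.209, 0.0], [0.209, -0.978, -0.0], [0.0, 0.0, -1.0]]
force: [0.1, 0.3, -4.8]
gripper_width: 0.0217
time: 9.85
tool_pos: [0.5029, -0.1804, 0.1305]
tcp_rot: [[0.978, 0.208, -0.0], [0.208, -0.978, -0.0], [-0.0, 0.0, -1.0]]
force: [-1.1, -0.1, -4.7]
gripper_width: 0.0219
time: 10.95
tool_pos: [0.6175, -0.2607, 0.1303]
tcp_rot: [[0.978, 0.209, -0.0], [0.209, -0.978, 0.0], [-0.0, -0.0, -1.0]]
force: [-0.1, -0.4, -4.7]
gripper_width: 0.0214
[-2.60220313e+01  3.61863359e+01  6.98087985e+01  8.11209913e-04
  7.40298958e+01  5.19056195e+01]
tool delta [-0.00167106  0.04390994  0.01029784]
```

View pics/s5.png

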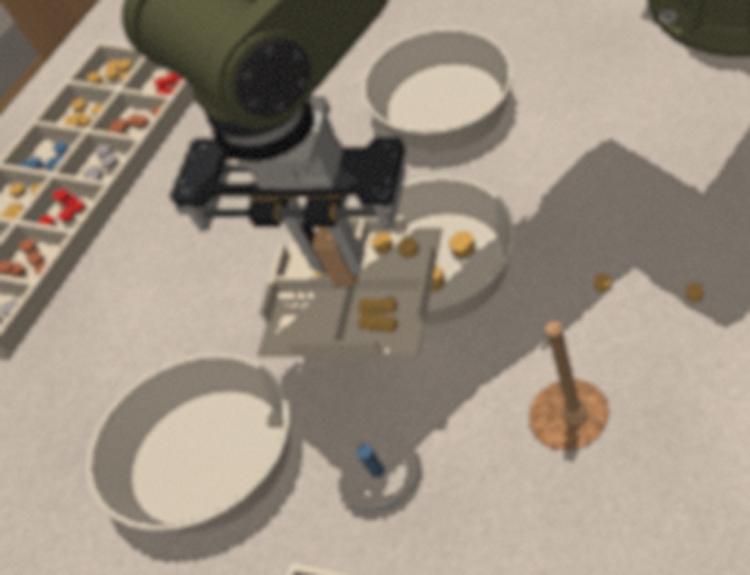

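View pics/w5.png

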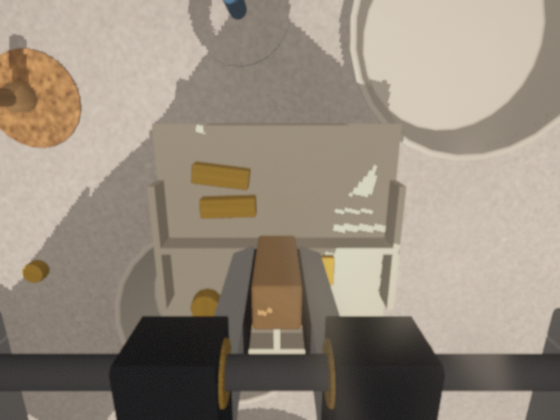

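```bash
python3 -m handwheel '[0,0,0.004,0.001,0,0,0, 0,0,0.008,0.002,0,0,0, 0,-0.001,0.01,0.002,0,0,0, 0,-0.001,0.01,0.003,0,0,0, 0,0,0.008,0.002,0,0,0, 0,0,0.004,0,0,0,0, 0,0,0,0,0,0,0, 0,0,0,0,0,0,0]'
python3 -m handwheel '[0,-0.001,-0.001,-0.0041,-0.0283,0.0283,0, 0,-0.001,-0.001,-0.0041,-0.0283,0.0283,0, 0,-0.001,-0.001,-0.0041,-0.0283,0.0283,0, 0,-0.001,-0.001,-0.0041,-0.0283,0.0283,0, 0,-0.001,-0.001,-0.0041,-0.0283,0.0283,0, 0,-0.001,-0.001,-0.0041,-0.0283,0.0283,0, 0,0,0,0,0,0,0, 0,0,0,0,0,0,0]'
cat > tip.py <<'E'
from h import *
import sys
s=bot.observe();R=s['tcp_rot'];print(np.round(s['q'],1),'tilt',np.degrees(np.arccos(-R[2,2])),'spout-bowl',s['tool_pos']+R@np.array([-.074,-.074,.035])-[.5156,-.2339,0],'tz',R[:,2])
n=sys.argv[1]
p,d=imaging.get_image("wrist"); q,d=imaging.get_image("scene")
cv2.imwrite(f"pics/tip{n}.png",np.hstack([cv2.resize(p,(400,300)),cv2.resize(q[100:300,50:317],(400,300))])[:,:,::-1])
E
python3 tip.py 1
```

```text
time: 11.9
tool_pos: [0.6252, -0.304, 0.1205]
tcp_rot: [[0.978, 0.209, 0.0], [0.209, -0.978, 0.0], [0.0, -0.0, -1.0]]
force: [-0.8, -0.3, -4.9]
gripper_width: 0.0213
time: 12.7
tool_pos: [0.616, -0.2979, 0.1444]
tcp_rot: [[0.961, 0.193, 0.199], [0.22, -0.967, -0.129], [0.168, 0.168, -0.971]]
force: [-0.4, 0.0, -4.9]
gripper_width: 0.0222
[-28.5  29.5  79.3  -1.2  57.5  50. ] tilt 13.716110570994246 spout-bowl [ 0.02204659 -0.01328031  0.08555029] tz [ 0.19911821 -0.12873895 -0.97148249]
```

View pics/tip1.png

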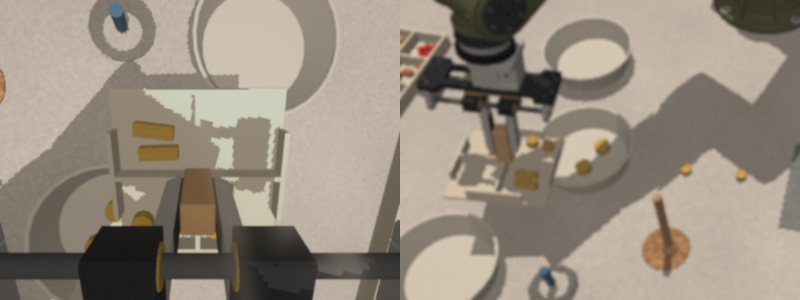

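```bash
python3 -m handwheel '[0,-0.001,-0.001,-0.0041,-0.0283,0.0283,0, 0,-0.001,-0.001,-0.0041,-0.0283,0.0283,0, 0,-0.001,-0.001,-0.0041,-0.0283,0.0283,0, 0,0,0,0,0,0,0, 0,0,0,0,0,0,0, 0,-0.001,-0.001,-0.0041,-0.0283,0.0283,0, 0,-0.001,-0.001,-0.0041,-0.0283,0.0283,0, 0,-0.001,-0.001,-0.0041,-0.0283,0.0283,0, 0,0,0,0,0,0,0, 0,0,0,0,0,0,0]'
python3 tip.py 2
python3 -m handwheel '[0,-0.001,-0.001,-0.0041,-0.0283,0.0283,0, 0,-0.001,-0.001,-0.0041,-0.0283,0.0283,0, 0,-0.001,-0.001,-0.0041,-0.0283,0.0283,0,  0,-0.001,-0.001,-0.0041,-0.0283,0.0283,0, 0,-0.001,-0.001,-0.0041,-0.0283,0.0283,0, 0,-0.001,-0.001,-0.0041,-0.0283,0.0283,0, 0,0,0,0,0,0,0, 0,0,0,0,0,0,0, 0,0,0,0,0,0,0]'
python3 tip.py 3
```

```text
time: 13.8
tool_pos: [0.6026, -0.2896, 0.1643]
tcp_rot: [[0.911, 0.142, 0.387], [0.252, -0.935, -0.25], [0.326, 0.326, -0.888]]
force: [-0.3, -0.1, -4.3]
gripper_width: 0.0219
[-27.9  20.5  92.7  -3.7  39.5  52.3] tilt 27.421618129800116 spout-bowl [ 0.02259563 -0.01395335  0.08499485] tz [ 0.38653664 -0.25036307 -0.88764169]
time: 14.8
tool_pos: [0.5856, -0.2786, 0.1804]
tcp_rot: [[0.831, 0.062, 0.553], [0.304, -0.883, -0.358], [0.466, 0.466, -0.752]]
force: [-0.2, 0.1, -4.2]
gripper_width: 0.0219
[-27.1  13.3 105.3 -11.   20.7  59.8] tilt 41.23434449954812 spout-bowl [ 0.02328906 -0.01442171  0.08505765] tz [ 0.55320723 -0.3583682  -0.75201994]
```

View pics/tip2.png

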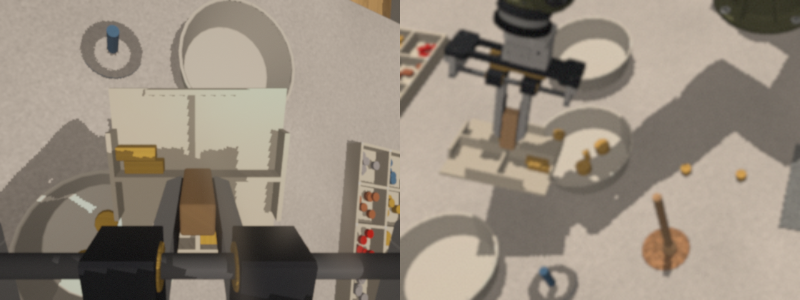

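View pics/tip3.png

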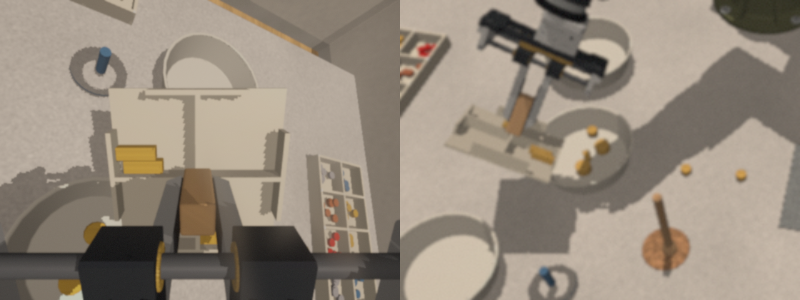

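Run:
```python
from h import *
q,d=imaging.get_image("scene");save(q,"s6",(90,140,250,240),4.8)
q,d=imaging.get_image("top");save(q,"t6",(300,140,470,290),4)
```

```text
(no output)
```

View pics/s6.png

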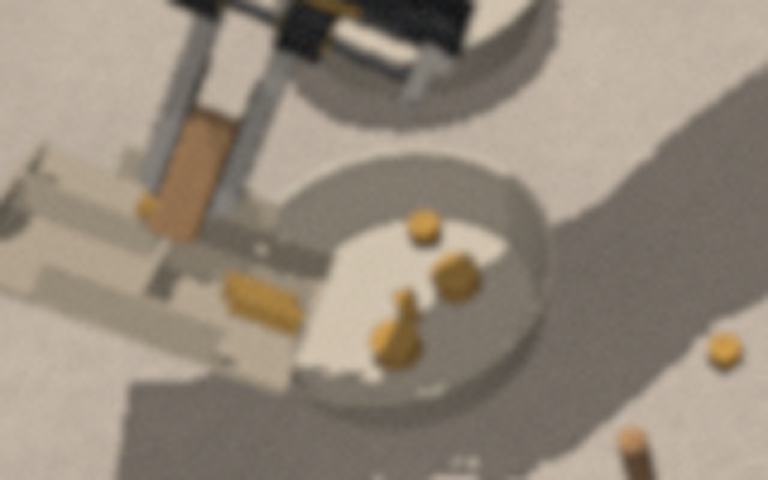

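View pics/t6.png

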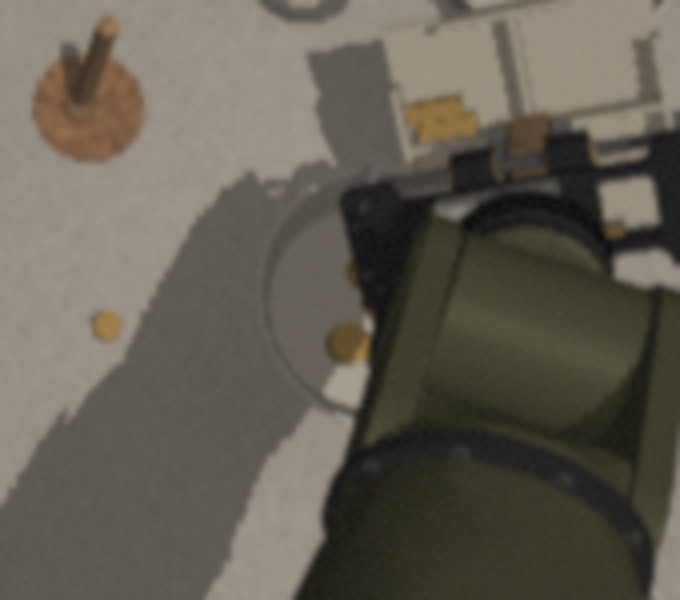

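```bash
python3 -m handwheel '[0,0.001,0.001,0.0042,0.0283,-0.0283,0, 0,0.001,0.001,0.0042,0.0283,-0.0283,0, 0,0.001,0.001,0.0042,0.0283,-0.0283,0, 0,0.001,0.001,0.0042,0.0283,-0.0283,0, 0,0.001,0.001,0.0042,0.0283,-0.0283,0, 0,0.001,0.001,0.0042,0.0283,-0.0283,0, 0,0.001,0.001,0.0042,0.0283,-0.0283,0, 0,0.001,0.001,0.0042,0.0283,-0.0283,0, 0,0.001,0.001,0.0042,0.0283,-0.0283,0]'
python3 -m handwheel '[0,0.001,0.001,0.0042,0.0283,-0.0283,0, 0,0.001,0.001,0.0042,0.0283,-0.0283,0, 0,0.001,0.001,0.0042,0.0283,-0.0283,0, 0,0.001,0.001,0.0042,0.0283,-0.0283,0, 0,0.001,0.001,0.0042,0.0283,-0.0283,0, 0,0.001,0.001,0.0042,0.0283,-0.0283,0, 0,0.001,0.001,0.0042,0.0283,-0.0283,0, 0,0.001,0.001,0.0042,0.0283,-0.0283,0, 0,0.001,0.001,0.0042,0.0283,-0.0283,0, 0,0,0,0,0,0,0, 0,0,0,0,0,0,0]'
python3 - <<'E'
from h import *
s=bot.observe();R=s['tcp_rot'];print(s['tool_pos'],R,R.T@(np.array([.49,-.18,.135])-s['tool_pos']), R.T@(np.array([.4925,.2205,.135])-np.array([.49,-.18,.135])))
# levelness of tray from wrist cloud
p,d=imaging.get_image("wrist"); save(p,"w7"); c=imaging.calibration("wrist"); C=cloud(c,d)
m=np.zeros((420,560),bool); m[110:260,130:430]=1
P=C[m&(d>0)]; Pt=(P-s['tool_pos'])@R; k=(abs(Pt[:,2]-.035)<.008)&(abs(Pt[:,0])<.07)&(abs(Pt[:,1])<.07); P=P[k]
A=np.c_[P[:,:2],np.ones(len(P))]; f=np.linalg.lstsq(A,P[:,2],rcond=None)[0]; print(len(P),'slopes',f, np.median(P[:,2]))
E
```

```text
time: 15.9
tool_pos: [0.6112, -0.2951, 0.155]
tcp_rot: [[0.94, 0.172, 0.295], [0.234, -0.953, -0.191], [0.248, 0.248, -0.936]]
force: [-0.0, -0.6, -3.8]
gripper_width: 0.022
time: 17.0
tool_pos: [0.6278, -0.3058, 0.1204]
tcp_rot: [[0.978, 0.209, 0.001], [0.209, -0.978, -0.0], [0.001, 0.001, -1.0]]
force: [-0.0, 1.0, -4.0]
gripper_width: 0.022
[ 0.62781123 -0.30582687  0.12043024] [[ 9.77850348e-01  2.09303446e-01  8.74109946e-04]
 [ 2.09303898e-01 -9.77850534e-01 -4.60832325e-04]
 [ 7.58295083e-04  6.33579668e-04 -9.99999512e-01]] [-0.10841166 -0.15187501 -0.0147482 ] [ 8.62708370e-02 -3.91105880e-01 -1.82378071e-04]
22544 slopes [-0.00950884 -0.00066493  0.09211144] 0.08586916209137292
```

View pics/w7.png

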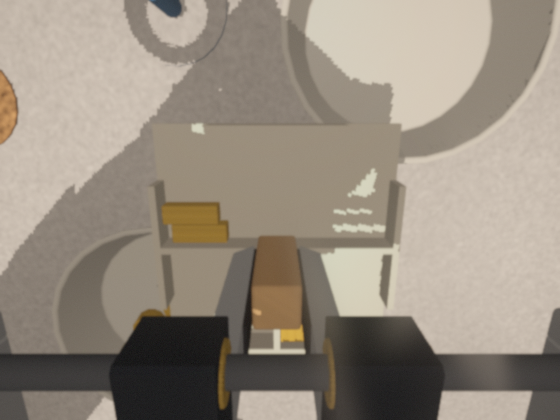

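```bash
python3 -m handwheel '[0,-0.003,-0.004,-0.002,0,0,0, 0,-0.006,-0.009,-0.004,0,0,0, 0,-0.01,-0.014,-0.0005,0,0,0, 0,-0.01,-0.014,-0.0005,0,0,0, 0,-0.01,-0.014,-0.0005,0,0,0, 0,-0.01,-0.014,-0.0005,0,0,0, 0,-0.01,-0.014,-0.0005,0,0,0, 0,-0.01,-0.014,-0.0005,0,0,0, 0,-0.01,-0.014,-0.0005,0,0,0, 0,-0.01,-0.014,-0.0005,0,0,0, 0,-0.008,-0.015,0,0,0,0, 0,-0.003,-0.017,0,0,0,0]'
python3 -m handwheel '[0,0.0035,-0.0175,0,0,0,0, 0,0.0035,-0.0175,0,0,0,0, 0,0.0035,-0.0175,0,0,0,0, 0,0.0035,-0.0175,0,0,0,0, 0,0.0035,-0.0175,0,0,0,0, 0,0.0035,-0.0175,0,0,0,0, 0,0.0035,-0.0175,0,0,0,0, 0,0.0035,-0.0175,0,0,0,0, 0,0.0035,-0.0175,0,0,0,0, 0,0.0035,-0.0175,0,0,0,0, 0,0.0035,-0.0175,0,0,0,0, 0,0.0035,-0.0175,0,0,0,0]'
python3 -m handwheel '[0,0.0035,-0.0175,0,0,0,0, 0,0.0035,-0.0175,0,0,0,0, 0,0.0035,-0.0175,0,0,0,0, 0,0.0035,-0.0175,0,0,0,0, 0,0.0035,-0.0175,0,0,0,0, 0,0.0035,-0.0175,0,0,0,0, 0,0.0035,-0.0175,0,0,0,0, 0,0.0035,-0.0175,0,0,0,0, 0,0.004,-0.017,0,0,0,0, 0,0.003,-0.012,0,0,0,0, 0,0.001,-0.006,0,0,0,0, 0,0,-0.001,0,0,0,0]'
python3 - <<'E'
from h import *
s=bot.observe();R=s['tcp_rot'];print(R,R.T@(np.array([.4925,.2205,.0425])-s['tool_pos']))
E
```

```text
time: 18.25
tool_pos: [0.4961, -0.1726, 0.1315]
tcp_rot: [[0.978, 0.209, 0.002], [0.209, -0.978, -0.001], [0.001, 0.001, -1.0]]
force: [0.8, -0.1, -3.7]
gripper_width: 0.0218
time: 19.45
tool_pos: [0.4938, 0.0418, 0.1314]
tcp_rot: [[0.978, 0.209, 0.002], [0.209, -0.978, 0.0], [0.002, 0.0, -1.0]]
force: [1.0, 0.5, -4.8]
gripper_width: 0.0216
time: 20.65
tool_pos: [0.4923, 0.2209, 0.1309]
tcp_rot: [[0.978, 0.21, 0.0], [0.21, -0.978, 0.0], [0.0, -0.0, -1.0]]
force: [-0.3, -0.1, -3.8]
gripper_width: 0.0219
[[ 9.77731604e-01  2.09858771e-01  4.54295650e-04]
 [ 2.09858742e-01 -9.77731710e-01  1.10557093e-04]
 [ 4.67380638e-04 -1.27572505e-05 -9.99999891e-01]] [2.07159840e-05 4.63262789e-04 8.84303336e-02]
```

Lower to 0.043, then release.

```bash
python3 -m handwheel '[0,0,0,0.006,0,0,0, 0,0,0,0.012,0,0,0, 0,0,0,0.016,0,0,0, 0,0,0,0.016,0,0,0, 0,0,0,0.016,0,0,0, 0,0,0,0.01,0,0,0, 0,0,0,0.006,0,0,0, 0,0,0,0.004,0,0,0, 0,0,0,0.0025,0,0,0, 0,0,0,0,0,0,0]'
python3 -m handwheel '[0.45,0,0,0,0,0,0, 0.45,0,0,0,0,0,0, 0.45,0,0,0,0,0,0, 0.45,0,0,0,0,0,0]'
python3 -m handwheel '[0.45,0,0,-0.01,0,0,0, 0.45,0,0,-0.02,0,0,0, 0.45,0,0,-0.03,0,0,0, 0.45,0,0,-0.03,0,0,0, 0.45,0,0,-0.03,0,0,0, 0.45,0,0,-0.02,0,0,0, 0.45,0,0,-0.02,0,0,0, 0.45,0,0,-0.02,0,0,0, 0.45,0,0,0,0,0,0]'
python3 - <<'E'
from h import *
print(bot.observe()['q'])
p,d=imaging.get_image("wrist"); save(p,"w8");p,d=imaging.get_image("top"); save(p,"t8",(180,130,440,260),3)
E
```

```text
time: 21.65
tool_pos: [0.4929, 0.2207, 0.0427]
tcp_rot: [[0.978, 0.209, 0.001], [0.209, -0.978, 0.0], [0.001, -0.0, -1.0]]
force: [-0.1, 0.2, -5.6]
gripper_width: 0.0214
time: 22.05
tool_pos: [0.4927, 0.2207, 0.0425]
tcp_rot: [[0.978, 0.209, 0.0], [0.209, -0.978, 0.0], [0.0, -0.0, -1.0]]
force: [0.3, -0.3, 0.3]
gripper_width: 0.0418
time: 22.95
tool_pos: [0.4933, 0.221, 0.2255]
tcp_rot: [[0.978, 0.209, 0.005], [0.209, -0.978, 0.002], [0.005, -0.001, -1.0]]
force: [-0.2, -0.9, -0.5]
gripper_width: 0.0421
[2.02474374e+01 1.49358753e+01 8.73205615e+01 7.17755903e-04
 7.74608564e+01 9.81646330e+01]
```

View pics/w8.png

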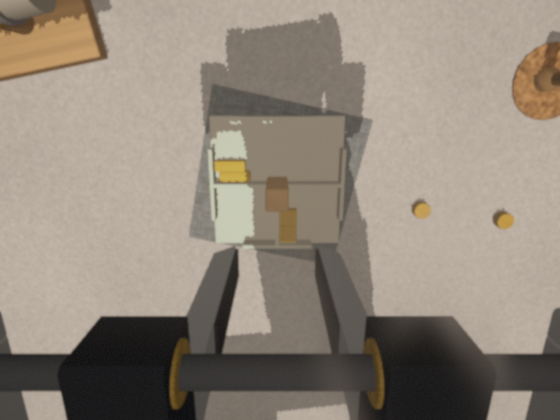

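View pics/t8.png

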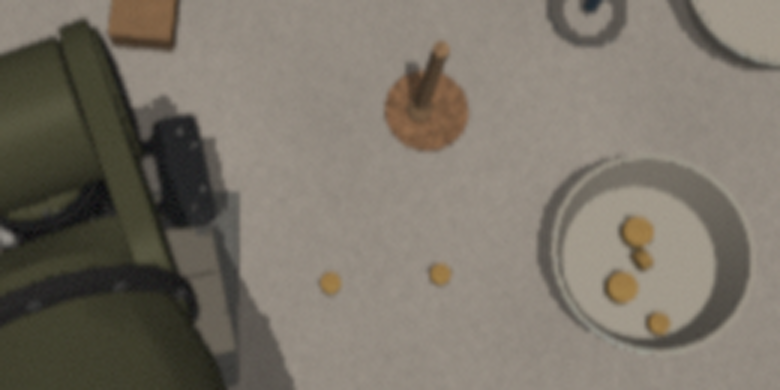

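```bash
cat > strays.py <<'E'
from h import *
s=bot.observe();R=s['tcp_rot']
p,d=imaging.get_image("wrist"); c=imaging.calibration("wrist"); C=cloud(c,d)
hsv=cv2.cvtColor(p,cv2.COLOR_RGB2HSV)
m=((hsv[...,0]>10)&(hsv[...,0]<28)&(hsv[...,1]>130)&(hsv[...,2]>50)).astype(np.uint8)
n,l,st,ce=cv2.connectedComponentsWithStats(m)
for i in range(1,n):
    z=np.median(C[...,2][l==i])
    if st[i,4]>100 and z<.1 and z>-.01 and st[i,3]<100:
        w=ray_z(c,ce[i],z if z<.009 or z>.016 else .012); print(np.round(ce[i]),st[i,4],'z',round(z,3),np.round(w,4),'tool delta to z0',np.round(R.T@(w*[1,1,0]-s['tool_pos']),4))
print(s['tool_pos'])
E
python3 strays.py
```

```text
[541.  79.] 1797 z 0.003 [ 0.6572 -0.0326  0.0029] tool delta to z0 [0.1081 0.2821 0.2223]
[231. 169.] 647 z 0.018 [0.4964 0.2715 0.0176] tool delta to z0 [ 0.0145 -0.0489  0.2223]
[422. 209.] 156 z 0.012 [0.4962 0.0489 0.012 ] tool delta to z0 [-0.0323  0.1687  0.2222]
[287. 225.] 425 z 0.018 [0.4461 0.1969 0.0179] tool delta to z0 [-0.0503  0.0135  0.2222]
[506. 220.] 193 z 0.012 [ 0.504  -0.0503  0.012 ] tool delta to z0 [-0.0454  0.2674  0.2222]
[0.4923953  0.22060068 0.22225045]
```

```bash
python3 -m handwheel '[0.5,-0.0032,0.0169,0.008,0,0,0, 0.5,-0.0032,0.0169,0.008,0,0,0, 0.5,-0.0032,0.0169,0.008,0,0,0, 0.5,-0.0032,0.0169,0.008,0,0,0, 0.5,-0.0032,0.0169,0.008,0,0,0, 0.5,-0.0032,0.0169,0.008,0,0,0, 0.5,-0.0032,0.0169,0.008,0,0,0, 0.5,-0.0032,0.0169,0.008,0,0,0, 0.5,-0.0032,0.0169,0.008,0,0,0, 0.5,-0.0032,0.0169,0.008,0,0,0, 0.5,0,0,0,0,0,0, 0.5,0,0,0,0,0,0]'; python3 strays.py
python3 - <<'E'
from h import *
p,d=imaging.get_image("wrist"); save(p,"w9")
E
```

```text
time: 24.3
tool_pos: [0.4963, 0.0488, 0.1418]
tcp_rot: [[0.978, 0.209, -0.001], [0.209, -0.978, 0.0], [-0.001, -0.0, -1.0]]
force: [0.3, 0.3, 0.4]
gripper_width: 0.0467
[428.  36.] 3550 z 0.004 [ 0.6567 -0.0441  0.004 ] tool delta to z0 [0.1376 0.1244 0.1416]
[ 24. 150.] 1216 z 0.019 [0.4971 0.2691 0.0185] tool delta to z0 [ 0.0468 -0.2152  0.1418]
[277. 200.] 291 z 0.013 [0.4968 0.0479 0.012 ] tool delta to z0 [0.0005 0.0011 0.1418]
[106. 220.] 1065 z 0.019 [0.4481 0.1961 0.0185] tool delta to z0 [-0.0163 -0.1541  0.1419]
[384. 214.] 297 z 0.013 [ 0.5049 -0.0508  0.012 ] tool delta to z0 [-0.0123  0.0993  0.1418]
[544. 262.] 762 z 0.021 [ 0.4927 -0.2072  0.0214] tool delta to z0 [-0.0568  0.2497  0.1418]
[554. 296.] 189 z 0.016 [ 0.4581 -0.2411  0.012 ] tool delta to z0 [-0.0977  0.2756  0.1418]
[0.49630538 0.04884632 0.14181808]
```

View pics/w9.png

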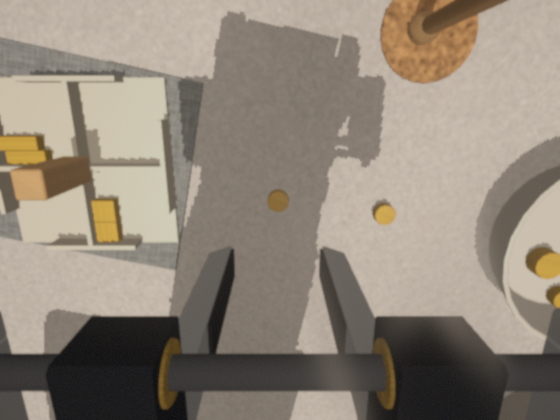

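```bash
python3 -m handwheel '[0.5,0,0.001,0.02,0,0,0, 0.5,0,0,0.025,0,0,0, 0.5,0,0,0.025,0,0,0, 0.5,0,0,0.025,0,0,0, 0.5,0,0,0.022,0,0,0, 0.5,0,0,0.014,0,0,0, 0.5,0,0,0.007,0,0,0, 0.5,0,0,0,0,0,0]'
python3 -m handwheel '[0,0,0,0,0,0,0, 0,0,0,0,0,0,0, 0,0,0,0,0,0,0, 0,0,0,0,0,0,0, 0,0,0,0,0,0,0]' 15
python3 -m handwheel '[0,0,0,-0.01,0,0,0, 0,0,0,-0.02,0,0,0, 0,0,0,-0.03,0,0,0, 0,0,0,-0.03,0,0,0, 0,0,0,-0.02,0,0,0, 0,0,0,-0.01,0,0,0]'
```

```text
time: 25.2
tool_pos: [0.4965, 0.0482, 0.0039]
tcp_rot: [[0.978, 0.21, -0.001], [0.21, -0.978, -0.0], [-0.001, -0.0, -1.0]]
force: [0.2, 0.1, 0.5]
gripper_width: 0.0471
time: 25.7
tool_pos: [0.4971, 0.0477, 0.0047]
tcp_rot: [[0.978, 0.209, 0.001], [0.209, -0.978, 0.0], [0.001, 0.0, -1.0]]
force: [-1.3, -0.2, 4.6]
gripper_width: 0.0193
time: 26.3
tool_pos: [0.4973, 0.0477, 0.1266]
tcp_rot: [[0.978, 0.209, 0.003], [0.209, -0.978, 0.0], [0.003, 0.001, -1.0]]
force: [-0.1, 0.4, 0.1]
gripper_width: 0.0192
```

```bash
python3 -m handwheel '[0,-0.003,0.022,0,0,0,0, 0,-0.004,0.03,0,0,0,0, 0,-0.004,0.03,0,0,0,0, 0,-0.004,0.03,0,0,0,0, 0,-0.004,0.03,0,0,0,0, 0,-0.004,0.03,0,0,0,0, 0,-0.004,0.03,0,0,0,0, 0,-0.004,0.03,0,0,0,0, 0,-0.004,0.03,0,0,0,0, 0,-0.004,0.03,0,0,0,0, 0,-0.004,0.02,0.01,0,0,0, 0,0,0,0.02,0,0,0]'
python3 -m handwheel '[0,0,0,0.02,0,0,0, 0,0,0,0.02,0,0,0, 0,0,0,0.016,0,0,0, 0,0,0,0.01,0,0,0, 0,0,0,0,0,0,0, 0.33,0,0,0,0,0,0, 0.33,0,0,0,0,0,0, 0.33,0,0,0,0,0,0]'
python3 -m handwheel '[0.33,0,0,-0.02,0,0,0, 0.33,0,0,-0.03,0,0,0, 0.5,0,0,-0.03,0,0,0, 0.5,0,0,-0.03,0,0,0, 0.5,0,0,-0.02,0,0,0, 0.5,0.004,-0.02,0,0,0,0, 0.5,0.004,-0.03,0,0,0,0, 0.5,0.004,-0.03,0,0,0,0, 0.5,0.004,-0.03,0,0,0,0, 0.5,0.004,-0.03,0,0,0,0, 0.5,0.004,-0.03,0,0,0,0, 0.5,0.004,-0.02,0,0,0,0]'
python3 -m handwheel '[0.5,0,0,0,0,0,0, 0.5,0,0,0,0,0,0]'
python3 strays.py
python3 - <<'E'
from h import *
p,d=imaging.get_image("wrist"); save(p,"w10");
p,d=imaging.get_image("top"); save(p,"t10",(180,130,440,260),3)
E
```

```text
time: 27.5
tool_pos: [0.5201, -0.2689, 0.0945]
tcp_rot: [[0.978, 0.207, 0.001], [0.207, -0.978, -0.001], [0.001, 0.001, -1.0]]
force: [0.2, 1.2, -0.8]
gripper_width: 0.0192
time: 28.3
tool_pos: [0.5204, -0.2665, 0.0291]
tcp_rot: [[0.978, 0.209, 0.001], [0.209, -0.978, -0.001], [0.001, 0.001, -1.0]]
force: [0.1, -1.2, 0.2]
gripper_width: 0.031
time: 29.5
tool_pos: [0.5074, -0.0731, 0.1589]
tcp_rot: [[0.978, 0.21, 0.001], [0.21, -0.978, -0.0], [0.001, 0.0, -1.0]]
force: [0.1, 0.1, -0.7]
gripper_width: 0.047
time: 29.7
tool_pos: [0.5078, -0.0749, 0.1587]
tcp_rot: [[0.978, 0.21, 0.001], [0.21, -0.978, -0.0], [0.001, 0.0, -1.0]]
force: [0.4, -0.1, -0.7]
gripper_width: 0.047
[281.  31.] 3625 z 0.003 [ 0.6498 -0.0502  0.0033] tool delta to z0 [0.144  0.0055 0.1588]
[252. 194.] 286 z 0.012 [ 0.505  -0.0528  0.012 ] tool delta to z0 [ 0.0018 -0.0223  0.1587]
[439. 195.] 114 z 0.021 [ 0.5423 -0.2225  0.0211] tool delta to z0 [0.0027 0.1514 0.1587]
[405. 243.] 153 z 0.021 [ 0.4904 -0.2064  0.0214] tool delta to z0 [-0.0447  0.1248  0.1587]
[ 0.50779722 -0.07492617  0.15867325]
```

View pics/w10.png

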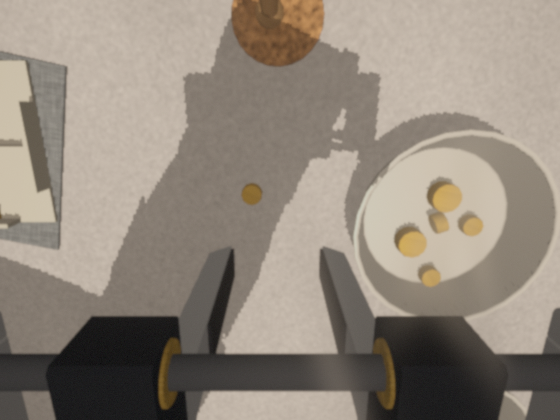

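View pics/t10.png

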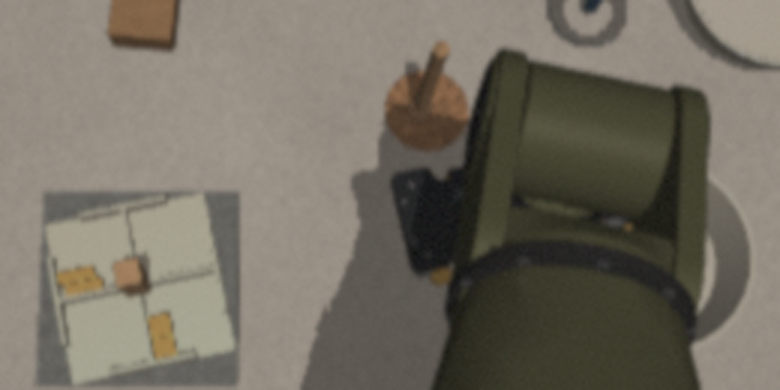

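```bash
python3 -m handwheel '[0.5,0.001,-0.011,0.02,0,0,0, 0.5,0.001,-0.0113,0.025,0,0,0, 0.5,0,0,0.025,0,0,0, 0.5,0,0,0.025,0,0,0, 0.5,0,0,0.025,0,0,0, 0.5,0,0,0.02,0,0,0, 0.5,0,0,0.01,0,0,0, 0.5,0,0,0.005,0,0,0, 0.5,0,0,0,0,0,0]'
python3 -m handwheel '[0,0,0,0,0,0,0, 0,0,0,0,0,0,0, 0,0,0,0,0,0,0, 0,0,0,0,0,0,0, 0,0,0,0,0,0,0]' 15
python3 -m handwheel '[0,0,0,-0.01,0,0,0, 0,0,0,-0.02,0,0,0, 0,0,0,-0.03,0,0,0, 0,0,0,-0.03,0,0,0, 0,0,0,-0.02,0,0,0, 0,0,0,-0.01,0,0,0, 0,0,0,0,0,0,0]'
```

```text
time: 30.75
tool_pos: [0.505, -0.0528, 0.0033]
tcp_rot: [[0.978, 0.209, -0.0], [0.209, -0.978, 0.0], [-0.0, -0.0, -1.0]]
force: [-0.3, -0.0, 0.7]
gripper_width: 0.047
time: 31.25
tool_pos: [0.5052, -0.0525, 0.0036]
tcp_rot: [[0.978, 0.209, 0.001], [0.209, -0.978, -0.0], [0.001, 0.0, -1.0]]
force: [-0.5, 1.3, 4.1]
gripper_width: 0.0189
time: 31.95
tool_pos: [0.5054, -0.0526, 0.1245]
tcp_rot: [[0.978, 0.209, 0.002], [0.209, -0.978, -0.0], [0.002, 0.001, -1.0]]
force: [-0.3, -1.2, -0.2]
gripper_width: 0.0192
```

```bash
python3 -m handwheel '[0,-0.004,0.015,0,0,0,0, 0,-0.0075,0.026,0,0,0,0, 0,-0.0075,0.026,0,0,0,0, 0,-0.0075,0.026,0,0,0,0, 0,-0.0075,0.026,0,0,0,0, 0,-0.0075,0.026,0,0,0,0, 0,-0.0075,0.026,0,0,0,0, 0,-0.0075,0.026,0,0,0,0, 0,-0.004,0.0125,0.01,0,0,0, 0,0,0,0.02,0,0,0, 0,0,0,0.02,0,0,0, 0,0,0,0.02,0,0,0]'
python3 -m handwheel '[0,0,0,0.016,0,0,0, 0,0,0,0.006,0,0,0, 0,0,0,0,0,0,0, 0.33,0,0,0,0,0,0, 0.33,0,0,0,0,0,0, 0.33,0,0,0,0,0,0]'
python3 -m handwheel '[0.33,0,0,-0.02,0,0,0, 0.33,0,0,-0.03,0,0,0, 0.5,0,0,-0.03,0,0,0, 0.5,0,0,-0.03,0,0,0, 0.5,0,0,-0.03,0,0,0, 0.5,0,0,-0.03,0,0,0, 0.5,0,-0.02,-0.01,0,0,0, 0.5,0,-0.03,0,0,0,0, 0.5,0,-0.03,0,0,0,0, 0.5,0,-0.03,0,0,0,0, 0.5,0,-0.02,0,0,0,0, 0.5,0,0,0,0,0,0]'
python3 strays.py
python3 - <<'E'
from h import *
p,d=imaging.get_image("wrist"); save(p,"w11");
p,d=imaging.get_image("scene"); save(p,"s11")
E
```

```text
time: 33.15
tool_pos: [0.489, -0.2692, 0.0508]
tcp_rot: [[0.978, 0.209, -0.002], [0.209, -0.978, 0.001], [-0.001, -0.002, -1.0]]
force: [0.2, -0.7, -0.7]
gripper_width: 0.0195
time: 33.75
tool_pos: [0.4899, -0.2702, 0.0319]
tcp_rot: [[0.978, 0.209, 0.001], [0.209, -0.978, -0.001], [0.001, 0.001, -1.0]]
force: [-0.2, -1.1, 1.1]
gripper_width: 0.0312
time: 34.95
tool_pos: [0.4622, -0.1413, 0.212]
tcp_rot: [[0.977, 0.211, 0.001], [0.211, -0.977, -0.0], [0.001, 0.0, -1.0]]
force: [-0.4, 0.2, 0.1]
gripper_width: 0.0473
[376. 130.] 540 z 0.021 [ 0.5417 -0.2311  0.0214] tool delta to z0 [0.0585 0.1045 0.2121]
[372. 154.] 171 z 0.024 [ 0.517  -0.233   0.0241] tool delta to z0 [0.034  0.1011 0.2121]
[402. 158.] 237 z 0.017 [ 0.5195 -0.2672  0.0173] tool delta to z0 [0.0292 0.1351 0.2121]
[347. 173.] 468 z 0.021 [ 0.4919 -0.2143  0.0215] tool delta to z0 [0.0133 0.0775 0.212 ]
[396. 185.] 220 z 0.017 [ 0.4897 -0.2699  0.0174] tool delta to z0 [-0.0005  0.1314  0.212 ]
[367. 207.] 217 z 0.017 [ 0.4594 -0.2461  0.0174] tool delta to z0 [-0.0251  0.1017  0.212 ]
[ 0.4622194  -0.14131055  0.211973  ]
```

View pics/w11.png

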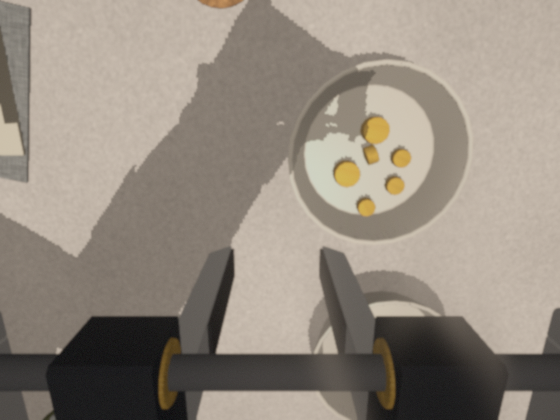

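View pics/s11.png

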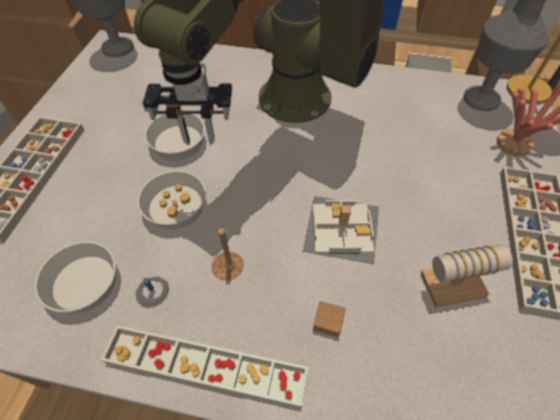

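```bash
python3 -m handwheel '[0.6,0.02,-0.01,-0.007,0,0,0, 0.6,0.02,-0.01,-0.007,0,0,0, 0.6,0.02,-0.01,-0.007,0,0,0, 0.6,0.02,-0.01,-0.007,0,0,0, 0.6,0.02,-0.01,-0.007,0,0,0, 0.6,0.02,-0.007,-0.005,0,0,0, 0.6,0,0,0,0,0,0, 0.6,0,0,0,0,0,0]'
cat > stir.py <<'E'
from h import *
s=bot.observe();R=s['tcp_rot'];print(s['q'],s['tool_pos'])
p,d=imaging.get_image("wrist"); save(p,"w12"); c=imaging.calibration("wrist"); C=cloud(c,d)
X,Y,Z=C[...,0],C[...,1],C[...,2]
for lo,hi in [(.155,.17),(.12,.155),(.06,.12),(.03,.06)]:
    m=(d>0)&(np.hypot(X-.655,Y+.044)<.05)&(Z>lo)&(Z<hi)
    if m.sum(): print(lo,m.sum(),C[m].mean(0),(C[m].min(0)+C[m].max(0))/2,'td',R.T@((C[m].min(0)+C[m].max(0))/2-s['tool_pos']))
for s in finder.silhouettes("wrist","coaster")[:1]:
    r=s['region']; q=cv2.minEnclosingCircle(np.argwhere(r)[:,::-1].astype(np.float32)); print('coaster',s['conf'],q,ray_z(c,q[0],.003))
E
python3 stir.py
```

```text
time: 35.9
tool_pos: [0.5677, -0.0628, 0.2506]
tcp_rot: [[0.978, 0.209, -0.001], [0.209, -0.978, 0.0], [-0.001, -0.0, -1.0]]
force: [0.6, -0.8, -0.2]
gripper_width: 0.0566
[-9.98503755e+00  1.82502811e+01  7.97557786e+01 -7.37234960e-03
  8.20476968e+01  6.79589601e+01] [ 0.56773992 -0.06282712  0.25059865]
0.155 323 [ 0.66026635 -0.03760168  0.16356292] [ 0.66032099 -0.03760482  0.16105767] td [ 0.09588943 -0.00530614  0.08945428]
0.12 11 [ 0.65565952 -0.04175637  0.13527919] [ 0.65656247 -0.04099279  0.1381106 ] td [ 0.09152718 -0.00277264  0.11240478]
0.06 14 [ 0.65594618 -0.04222077  0.08586582] [ 0.6566795  -0.04137564  0.08966904] td [ 0.0916061  -0.00236246  0.16084619]
0.03 2 [ 0.65734946 -0.04308714  0.04325513] [ 0.65734946 -0.04308714  0.04325513] td [ 0.09194635 -0.00053791  0.20725937]
coaster 0.67 ((277.0, 93.16666412353516), 36.18059158325195) [ 0.66108498 -0.04451156  0.003     ]
```

View pics/w12.png

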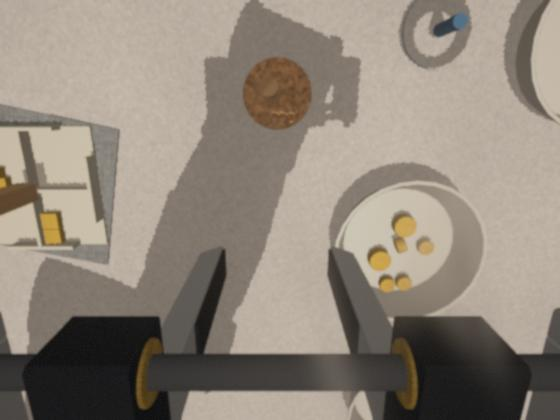

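```bash
python3 -m handwheel '[0.6,0.016,-0.001,0,0,0,0, 0.6,0.016,-0.001,0,0,0,0, 0.6,0.016,-0.001,0,0,0,0, 0.6,0.016,-0.001,0,0,0,0, 0.6,0.016,-0.001,0,0,0,0, 0.6,0.016,-0.0005,0,0,0,0, 0.6,0,0,0,0,0,0, 0.6,0,0,0.02,0,0,0, 0.6,0,0,0.025,0,0,0, 0.6,0,0,0,0,0,0]'
python3 - <<'E'
from h import *
p,d=imaging.get_image("scene"); save(p,"s13",(150,130,310,290),4)
p,d=imaging.get_image("wrist"); save(p,"w13")
E
```

```text
time: 37.0
tool_pos: [0.6586, -0.0372, 0.2031]
tcp_rot: [[0.978, 0.209, -0.006], [0.209, -0.978, 0.001], [-0.005, -0.002, -1.0]]
force: [0.2, 0.3, -0.1]
gripper_width: 0.0563
```

View pics/s13.png

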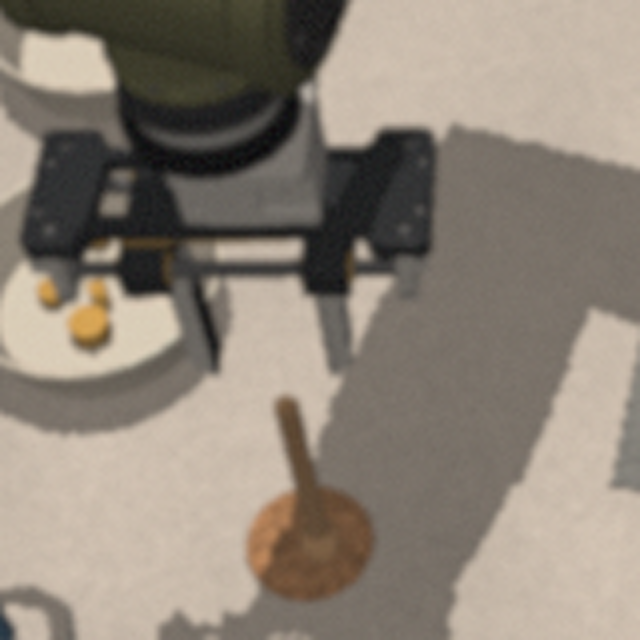

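View pics/w13.png

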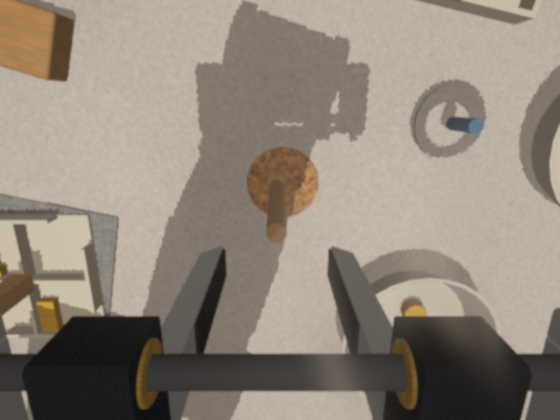

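```bash
python3 -m handwheel '[0.6,0,0,0.02,0,0,0, 0.6,0,0,0.02,0,0,0, 0.6,0,0,0.02,0,0,0, 0.6,0,0,0.02,0,0,0, 0.6,0,0,0.016,0,0,0, 0.6,0,0,0.005,0,0,0, 0.6,0,0,0,0,0,0, 0.6,0,0,0,0,0,0]'
python3 -m handwheel '[0,0,0,0,0,0,0, 0,0,0,0,0,0,0, 0,0,0,0,0,0,0, 0,0,0,0,0,0,0, 0,0,0,0,0,0,0, 0,0,0,0,0,0,0, 0,0,0,0,0,0,0]' 50
python3 -m handwheel '[0,0,0,-0.005,0,0,0, 0,0,0,-0.015,0,0,0, 0,0,0,-0.02,0,0,0, 0,0,0,-0.02,0,0,0, 0,0,0,-0.015,0,0,0, 0,0,0,-0.005,0,0,0, 0,0,0,0,0,0,0]'
cat > chk.py <<'E'
from h import *
import sys
s=bot.observe();R=s['tcp_rot'];print(np.round(s['q'],1),s['tool_pos'],s['force'])
p,d=imaging.get_image("wrist"); q,e=imaging.get_image("scene")
cv2.imwrite(f"pics/chk{sys.argv[1]}.png",np.hstack([cv2.resize(p,(400,300)),cv2.resize(q[120:290,90:317],(400,300),interpolation=cv2.INTER_CUBIC)])[:,:,::-1])
# stick axis in scene cloud
c=imaging.calibration("scene");C=cloud(c,e); Cw=C
E
python3 chk.py 1
```

```text
time: 37.9
tool_pos: [0.6611, -0.0367, 0.1066]
tcp_rot: [[0.978, 0.209, 0.002], [0.209, -0.978, -0.0], [0.002, 0.001, -1.0]]
force: [-0.0, -1.0, 0.3]
gripper_width: 0.0564
time: 38.6
tool_pos: [0.6606, -0.0366, 0.1053]
tcp_rot: [[0.978, 0.209, -0.0], [0.209, -0.978, 0.0], [-0.0, -0.0, -1.0]]
force: [-0.6, -0.5, 0.3]
gripper_width: 0.0135
time: 39.3
tool_pos: [0.6607, -0.0366, 0.186]
tcp_rot: [[0.978, 0.209, 0.001], [0.209, -0.978, -0.0], [0.001, 0.0, -1.0]]
force: [0.3, -0.4, -1.5]
gripper_width: 0.013
[-6.3 32.5 68.1  0.  79.4 71.6] [ 0.66072816 -0.03659627  0.18601605] [ 0.292998   -0.37421129 -1.45786225]
```

View pics/chk1.png

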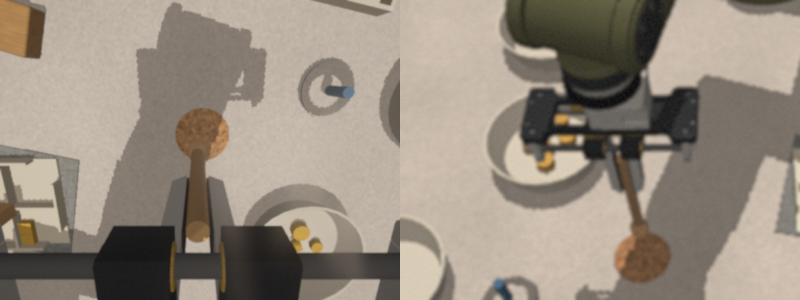

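Run:
```python
from h import *
for cam in ["wrist","top"]:
    p,d=imaging.get_image(cam); c=imaging.calibration(cam); C=cloud(c,d)
    hsv=cv2.cvtColor(p,cv2.COLOR_RGB2HSV)
    m=((hsv[...,0]>10)&(hsv[...,0]<28)&(hsv[...,1]>120)&(hsv[...,2]>50)).astype(np.uint8)
    n,l,st,ce=cv2.connectedComponentsWithStats(m)
    for i in range(1,n):
        z=np.median(C[...,2][(l==i)])
        w=ray_z(c,ce[i],z)
        if st[i,4]>25 and np.hypot(*(w[:2]-[.5156,-.2339]))<.09 and z<.05: print(cam,np.round(ce[i]),st[i,4],round(z,3),np.round(w[:2]-[.5156,-.2339],3))
    X,Y,Z=C[...,0],C[...,1],C[...,2]
    b=(d>0)&(Z>.046)&(Z<.055)&(np.hypot(X-.515,Y+.234)<.1)&(np.hypot(X-.515,Y+.234)>.07)
    P=C[b]
    if len(P)>100:
        A=np.c_[2*P[:,:2],np.ones(len(P))]; q=np.linalg.lstsq(A,(P[:,:2]**2).sum(1),rcond=None)[0]
        print(cam,'bowl',q[:2],np.sqrt(q[2]+q[0]**2+q[1]**2),len(P))
    if cam=="top": save(p,"t14",(330,150,450,270),5)
    else: save(p,"w14",(340,230,560,420),3.5)
```

```text
wrist [420. 331.] 567 0.021 [0.019 0.004]
wrist [443. 345.] 218 0.017 [ 0.005 -0.031]
wrist bowl [ 0.51688352 -0.23283994] 0.08637100995954226 1362
top bowl [ 0.51203843 -0.23315213] 0.08582286302942212 256
```

View pics/t14.png

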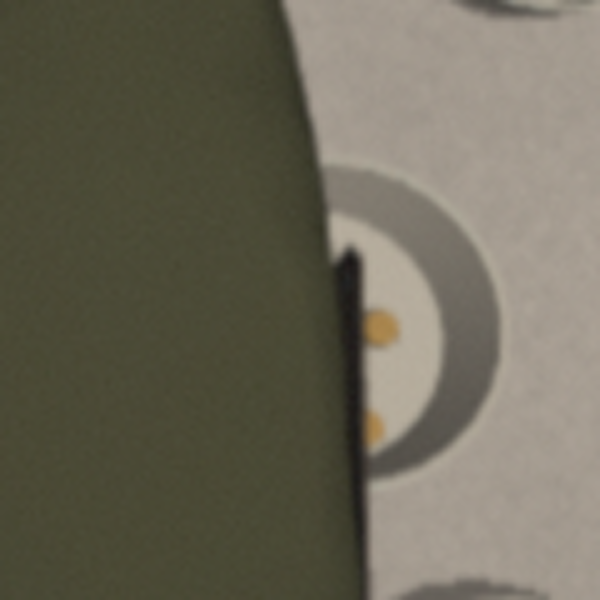

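View pics/w14.png

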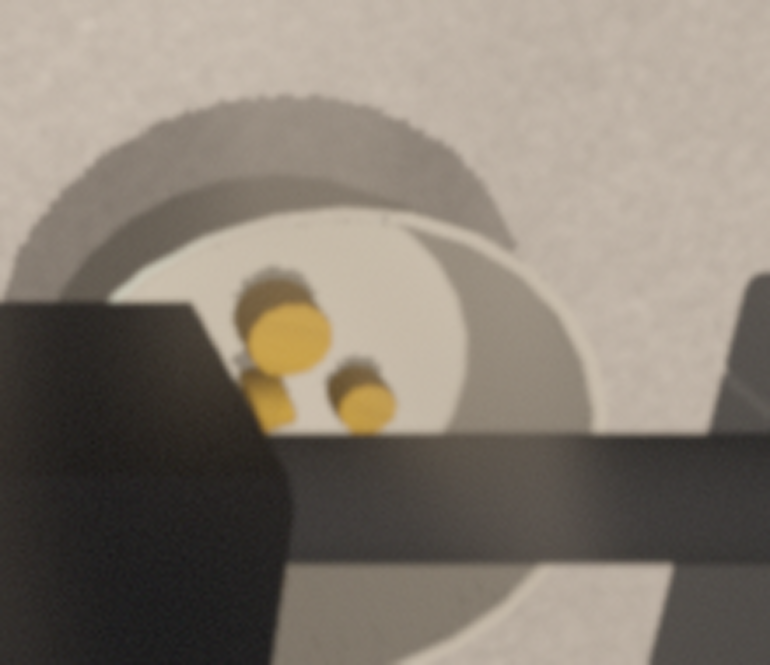

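```bash
python3 -m handwheel '[0,-0.007,0.009,0,0,0,0, 0,-0.013,0.0165,0,0,0,0, 0,-0.015,0.019,0,0,0,0, 0,-0.015,0.019,0,0,0,0, 0,-0.015,0.0195,0,0,0,0, 0,-0.015,0.0195,0,0,0,0, 0,-0.015,0.0195,0,0,0,0, 0,-0.015,0.0195,0,0,0,0, 0,-0.015,0.0195,0,0,0,0, 0,-0.015,0.019,0,0,0,0, 0,-0.01,0.013,0,0,0,0, 0,-0.005,0.006,0,0,0,0]'
python3 -m handwheel '[0,0,0,0,0,0,0, 0,0,0,0.01,0,0,0, 0,0,0,0.015,0,0,0, 0,0,0,0,0,0,0]'
python3 chk.py 2
```

```text
time: 40.7
tool_pos: [0.5497, -0.265, 0.1851]
tcp_rot: [[0.978, 0.208, -0.0], [0.208, -0.978, 0.0], [-0.0, -0.0, -1.0]]
force: [-0.6, 0.4, -1.6]
gripper_width: 0.0133
time: 41.1
tool_pos: [0.55, -0.2624, 0.1571]
tcp_rot: [[0.978, 0.21, -0.004], [0.21, -0.978, 0.002], [-0.003, -0.003, -1.0]]
force: [-0.2, -0.6, -1.7]
gripper_width: 0.0135
[-29.   27.2  79.9   0.   73.1  48.9] [ 0.549956   -0.26239427  0.15713289] [-0.20403549 -0.57132082 -1.67762671]
```

View pics/chk2.png

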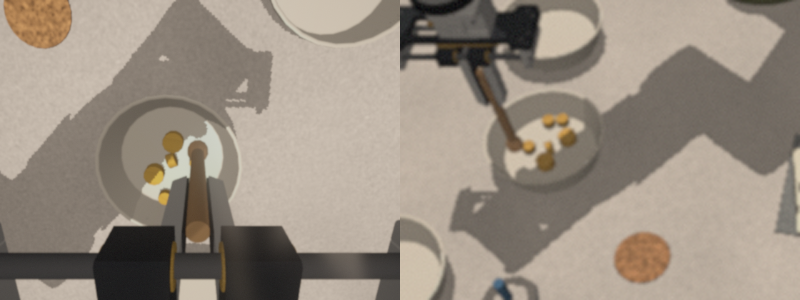

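```bash
python3 -m handwheel '[0,0,0,0.01,0,0,0, 0,0,0,0.015,0,0,0, 0,0,0,0.01,0,0,0, 0,0,0,0.007,0,0,0, 0,0,0,0.0035,0,0,0, 0,0,0,0,0,0,0]'
python3 chk.py 3
```

```text
time: 41.8
tool_pos: [0.5505, -0.2636, 0.1143]
tcp_rot: [[0.978, 0.209, -0.001], [0.209, -0.978, 0.0], [-0.001, -0.0, -1.0]]
force: [-0.6, -0.1, -1.3]
gripper_width: 0.0138
[-29.   29.6  82.3  -0.   68.1  48.9] [ 0.55050716 -0.2635847   0.11428771] [-0.59035064 -0.08190767 -1.27690601]
```

View pics/chk3.png

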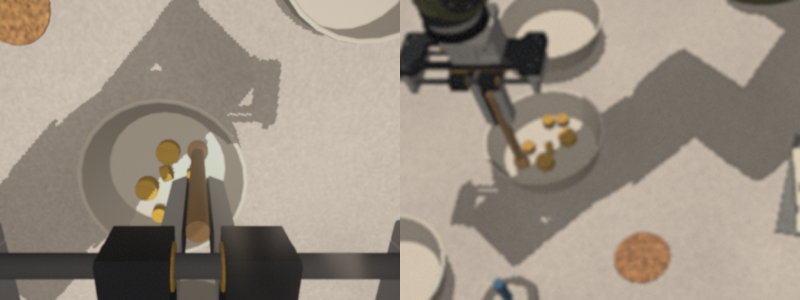

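```bash
python3 -m handwheel '[0,-0.0025,-0.0035,0.003,0,0,0, 0,-0.0026,-0.0034,0,0,0,0, 0,-0.0026,-0.0034,0,0,0,0, 0,0,0,0,0,0,0]'
python3 -m handwheel '[0,-0.0077,0.0044,0,0,0,0, 0,-0.0086,0.0023,0,0,0,0, 0,-0.0089,0,0,0,0,0, 0,-0.0086,-0.0023,0,0,0,0, 0,-0.0077,-0.0044,0,0,0,0, 0,-0.0063,-0.0063,0,0,0,0, 0,-0.0044,-0.0077,0,0,0,0, 0,-0.0023,-0.0086,0,0,0,0, 0,0,-0.0089,0,0,0,0, 0,0.0023,-0.0086,0,0,0,0, 0,0.0044,-0.0077,0,0,0,0, 0,0.0063,-0.0063,0,0,0,0]'
python3 chk.py 4
```

```text
time: 42.3
tool_pos: [0.5406, -0.2548, 0.112]
tcp_rot: [[0.978, 0.209, 0.0], [0.209, -0.978, -0.0], [0.0, 0.0, -1.0]]
force: [0.0, 0.8, -1.0]
gripper_width: 0.0135
time: 43.5
tool_pos: [0.4894, -0.2101, 0.1118]
tcp_rot: [[0.978, 0.21, 0.0], [0.21, -0.978, -0.0], [0.0, 0.0, -1.0]]
force: [-0.2, -0.9, -0.9]
gripper_width: 0.0135
[-27.2  20.5  95.9   0.   63.5  50.7] [ 0.48944053 -0.21005753  0.11181422] [-0.1891201  -0.88487534 -0.86861374]
```

View pics/chk4.png

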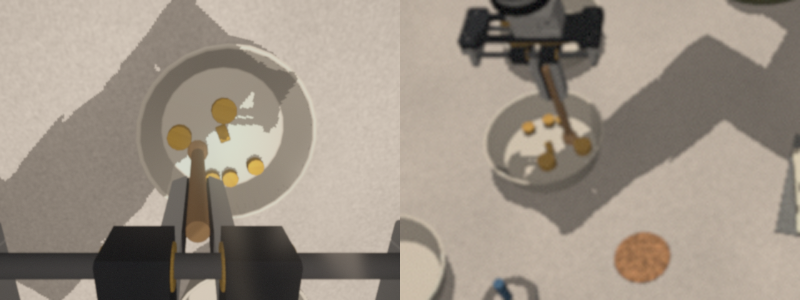

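```bash
python3 -m handwheel '[0,0.0077,-0.0044,0,0,0,0, 0,0.0086,-0.0023,0,0,0,0, 0,0.0089,0,0,0,0,0, 0,0.0086,0.0023,0,0,0,0, 0,0.0077,0.0044,0,0,0,0, 0,0.0063,0.0063,0,0,0,0, 0,0.0044,0.0077,0,0,0,0, 0,0.0023,0.0086,0,0,0,0, 0,0,0.0089,0,0,0,0, 0,-0.0023,0.0086,0,0,0,0, 0,-0.0044,0.0077,0,0,0,0, 0,-0.0063,0.0063,0,0,0,0]'
python3 chk.py 5
```

```text
time: 44.8
tool_pos: [0.5405, -0.256, 0.1117]
tcp_rot: [[0.978, 0.209, -0.0], [0.209, -0.978, 0.0], [-0.0, -0.0, -1.0]]
force: [-0.8, 3.4, 0.5]
gripper_width: 0.0131
[-28.9  28.3  84.7   0.   67.   49.1] [ 0.540495   -0.25597491  0.11171081] [-0.76407222  3.41482696  0.51631282]
```

View pics/chk5.png

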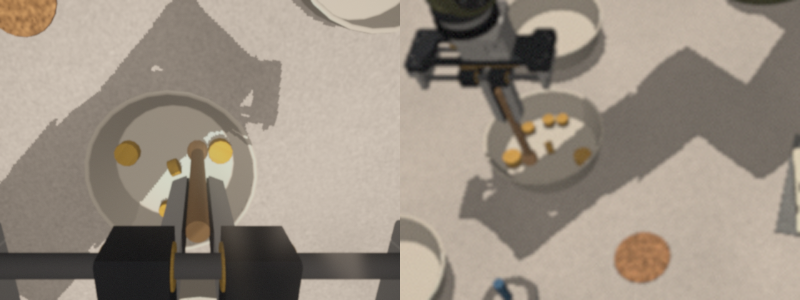

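```bash
python3 -m handwheel '[0,-0.003,-0.004,0,0,0,0, 0,0,0,0,0,0,0]'
python3 -m handwheel '[0,-0.0066,0.0038,0,0,0,0, 0,-0.0073,0.002,0,0,0,0, 0,-0.0076,0,0,0,0,0, 0,-0.0073,-0.002,0,0,0,0, 0,-0.0066,-0.0038,0,0,0,0, 0,-0.0054,-0.0054,0,0,0,0, 0,-0.0038,-0.0066,0,0,0,0, 0,-0.002,-0.0073,0,0,0,0, 0,0,-0.0076,0,0,0,0, 0,0.002,-0.0073,0,0,0,0, 0,0.0038,-0.0066,0,0,0,0, 0,0.0054,-0.0054,0,0,0,0]'
python3 chk.py 6
python3 -m handwheel '[0,0.0066,-0.0038,0,0,0,0, 0,0.0073,-0.002,0,0,0,0, 0,0.0076,0,0,0,0,0, 0,0.0073,0.002,0,0,0,0, 0,0.0066,0.0038,0,0,0,0, 0,0.0054,0.0054,0,0,0,0, 0,0.0038,0.0066,0,0,0,0, 0,0.002,0.0073,0,0,0,0, 0,0,0.0076,0,0,0,0, 0,-0.002,0.0073,0,0,0,0, 0,-0.0038,0.0066,0,0,0,0, 0,-0.0054,0.0054,0,0,0,0]'
python3 chk.py 7
```

```text
time: 45.1
tool_pos: [0.5369, -0.2514, 0.1119]
tcp_rot: [[0.978, 0.21, 0.0], [0.21, -0.978, -0.0], [0.0, 0.0, -1.0]]
force: [0.5, 0.5, -0.7]
gripper_width: 0.0132
time: 46.3
tool_pos: [0.4932, -0.2134, 0.1118]
tcp_rot: [[0.978, 0.209, 0.0], [0.209, -0.978, -0.0], [0.0, 0.0, -1.0]]
force: [0.5, -0.4, -0.5]
gripper_width: 0.0133
[-27.3  21.1  95.1   0.   63.8  50.6] [ 0.49322742 -0.21335006  0.11179653] [ 0.49741678 -0.3536238  -0.51618545]
time: 47.6
tool_pos: [0.5368, -0.2526, 0.1117]
tcp_rot: [[0.978, 0.209, -0.0], [0.209, -0.978, 0.0], [-0.0, -0.0, -1.0]]
force: [0.0, 0.8, -1.2]
gripper_width: 0.0132
[-28.7  27.7  85.6  -0.   66.7  49.2] [ 0.53678842 -0.25263342  0.11171756] [ 0.00610287  0.81428211 -1.19584466]
```

View pics/chk6.png

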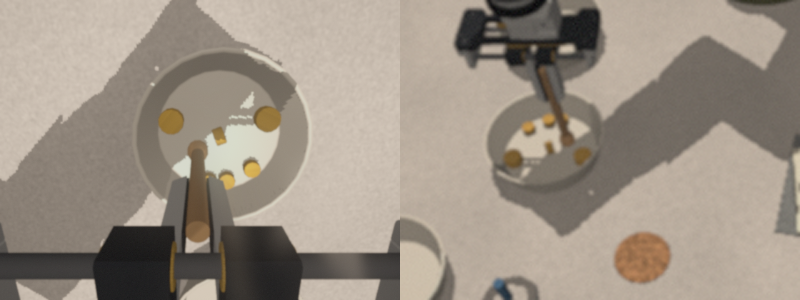

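View pics/chk7.png

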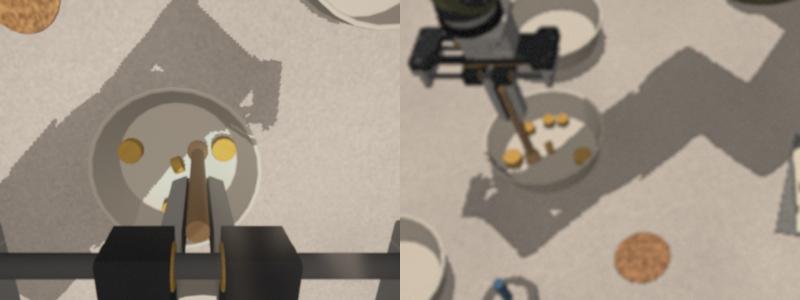

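```bash
python3 -m handwheel '[0,-0.0066,0.0038,0,0,0,0, 0,-0.0073,0.002,0,0,0,0, 0,-0.0076,0,0,0,0,0, 0,-0.0073,-0.002,0,0,0,0, 0,-0.0066,-0.0038,0,0,0,0, 0,-0.0054,-0.0054,0,0,0,0, 0,-0.0038,-0.0066,0,0,0,0, 0,-0.002,-0.0073,0,0,0,0, 0,0,-0.0076,0,0,0,0, 0,0.002,-0.0073,0,0,0,0, 0,0.0038,-0.0066,0,0,0,0, 0,0.0054,-0.0054,0,0,0,0]'
python3 -m handwheel '[0,0.0066,-0.0038,0,0,0,0, 0,0.0073,-0.002,0,0,0,0, 0,0.0076,0,0,0,0,0, 0,0.0073,0.002,0,0,0,0, 0,0.0066,0.0038,0,0,0,0, 0,0.0054,0.0054,0,0,0,0, 0,0.0038,0.0066,0,0,0,0, 0,0.002,0.0073,0,0,0,0, 0,0,0.0076,0,0,0,0, 0,-0.002,0.0073,0,0,0,0, 0,-0.0038,0.0066,0,0,0,0, 0,-0.0054,0.0054,0,0,0,0]'
python3 -m handwheel '[0,-0.0066,0.0038,0,0,0,0, 0,-0.0073,0.002,0,0,0,0, 0,-0.0076,0,0,0,0,0, 0,-0.0073,-0.002,0,0,0,0, 0,-0.0066,-0.0038,0,0,0,0, 0,-0.0054,-0.0054,0,0,0,0, 0,-0.0038,-0.0066,0,0,0,0, 0,-0.002,-0.0073,0,0,0,0, 0,0,-0.0076,0,0,0,0, 0,0.002,-0.0073,0,0,0,0, 0,0.0038,-0.0066,0,0,0,0, 0,0.0054,-0.0054,0,0,0,0]'
python3 -m handwheel '[0,0.0066,-0.0038,0,0,0,0, 0,0.0073,-0.002,0,0,0,0, 0,0.0076,0,0,0,0,0, 0,0.0073,0.002,0,0,0,0, 0,0.0066,0.0038,0,0,0,0, 0,0.0054,0.0054,0,0,0,0, 0,0.0038,0.0066,0,0,0,0, 0,0.002,0.0073,0,0,0,0, 0,0,0.0076,0,0,0,0, 0,0,0,0,0,0,0]'
python3 -m handwheel '[0,0,0,-0.005,0,0,0, 0,0,0,-0.015,0,0,0, 0,0,0,-0.02,0,0,0, 0,0,0,-0.02,0,0,0, 0,0,0,-0.015,0,0,0, 0,0,0,-0.005,0,0,0, 0,0,0,0,0,0,0]'
python3 chk.py 8
python3 - <<'E'
from h import *
# stick tilt from wrist cloud, in tool frame
p,d=imaging.get_image("wrist"); s=bot.observe();c=imaging.calibration("wrist"); C=cloud(c,d); T=(C-s['tool_pos'])@s['tcp_rot']
m=(d>0)&(abs(T[...,0])<.03)&(abs(T[...,1])<.03)
for lo in np.arange(.0,.105,.015):
    k=m&(T[...,2]>lo)&(T[...,2]<lo+.015)
    if k.sum()>5: print(round(lo,3),k.sum(),np.round((T[k].min(0)+T[k].max(0))/2,4),np.round(T[k].max(0)[0],4))
s=bot.observe();print(s['tcp_rot'].T@(np.array([.661,-.0435,.19])-s['tool_pos']))
E
```

```text
time: 48.9
tool_pos: [0.4932, -0.2134, 0.1118]
tcp_rot: [[0.978, 0.209, 0.0], [0.209, -0.978, -0.0], [0.0, 0.0, -1.0]]
force: [0.5, 0.6, -1.4]
gripper_width: 0.013
time: 50.1
tool_pos: [0.5368, -0.2526, 0.1117]
tcp_rot: [[0.978, 0.209, -0.0], [0.209, -0.978, -0.0], [-0.0, -0.0, -1.0]]
force: [0.1, -0.2, -0.5]
gripper_width: 0.0134
time: 51.3
tool_pos: [0.4932, -0.2134, 0.1118]
tcp_rot: [[0.978, 0.209, 0.0], [0.209, -0.978, -0.0], [0.0, 0.0, -1.0]]
force: [-0.3, -0.4, -0.8]
gripper_width: 0.0133
time: 52.3
tool_pos: [0.544, -0.2317, 0.1116]
tcp_rot: [[0.978, 0.208, -0.0], [0.208, -0.978, -0.0], [-0.0, 0.0, -1.0]]
force: [0.1, 0.6, -0.8]
gripper_width: 0.0131
time: 53.0
tool_pos: [0.5443, -0.2306, 0.193]
tcp_rot: [[0.978, 0.209, 0.002], [0.209, -0.978, -0.001], [0.001, 0.001, -1.0]]
force: [0.1, -0.8, -1.2]
gripper_width: 0.0135
[-26.5  22.9  81.1   0.   75.9  51.4] [ 0.54429171 -0.23062081  0.19296404] [ 0.11700594 -0.76189769 -1.20680657]
0.0 231 [0.0046 0.0007 0.0075] 0.0075
0.015 192 [0.0038 0.0007 0.0225] 0.0073
0.03 153 [0.004  0.0007 0.0376] 0.0072
0.045 131 [0.0042 0.0008 0.0525] 0.0071
0.06 108 [0.004  0.0008 0.0677] 0.0072
0.075 299 [0.0021 0.0008 0.0825] 0.0112
0.09 181 [0.0017 0.0005 0.0963] 0.0118
[ 0.15373652 -0.15830346  0.00105386]
```

View pics/chk8.png

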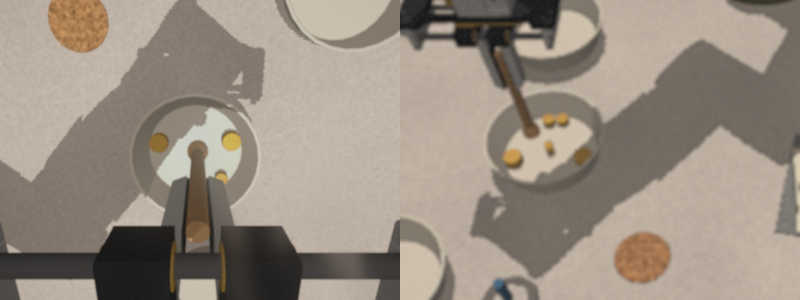

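```bash
python3 -m handwheel '[0,0.006,-0.0065,0,0,0,0, 0,0.012,-0.0125,0,0,0,0, 0,0.015,-0.016,0,0,0,0, 0,0.015,-0.016,0,0,0,0, 0,0.015,-0.016,0,0,0,0, 0,0.015,-0.016,0,0,0,0, 0,0.015,-0.016,0,0,0,0, 0,0.015,-0.016,0,0,0,0, 0,0.015,-0.016,0,0,0,0, 0,0.015,-0.0155,0,0,0,0, 0,0.0095,-0.01,0,0,0,0, 0,0.004,-0.004,0,0,0,0]'
python3 -m handwheel '[0,0,0,0.01,0,0,0, 0,0,0,0.02,0,0,0, 0,0,0,0.02,0,0,0, 0,0,0,0.012,0,0,0, 0,0,0,0.006,0,0,0, 0,0,0,0,0,0,0]'
python3 chk.py 9
```

```text
time: 54.35
tool_pos: [0.6591, -0.0401, 0.1913]
tcp_rot: [[0.978, 0.211, -0.0], [0.211, -0.978, 0.0], [-0.0, -0.0, -1.0]]
force: [-0.0, 0.4, -0.6]
gripper_width: 0.0135
time: 54.95
tool_pos: [0.6584, -0.0423, 0.1232]
tcp_rot: [[0.978, 0.209, -0.001], [0.209, -0.978, 0.0], [-0.001, -0.0, -1.0]]
force: [-0.8, 0.8, -0.6]
gripper_width: 0.0131
[-6.9 35.2 72.3  0.  72.5 71.1] [ 0.65835921 -0.04234345  0.12317363] [-0.78081217  0.76850228 -0.55168895]
```

View pics/chk9.png

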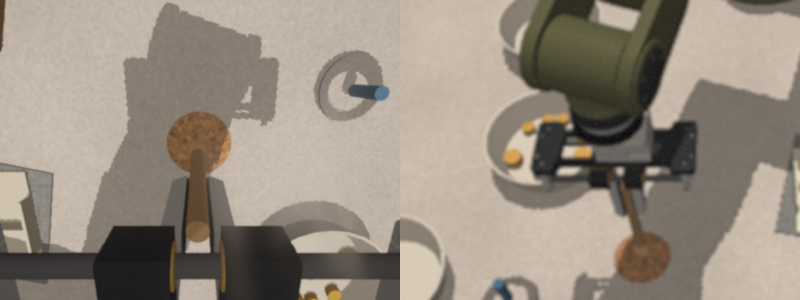

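```bash
python3 -m handwheel '[0,0,0,0.006,0,0,0, 0,0,0,0.005,0,0,0, 0,0,0,0.003,0,0,0, 0,0,0,0.002,0,0,0, 0,0,0,0.001,0,0,0, 0,0,0,0,0,0,0]'
python3 - <<'E'
from h import *
print(bot.observe()['tool_pos'],bot.observe()['force'])
E
```

```text
time: 55.65
tool_pos: [0.6587, -0.042, 0.1067]
tcp_rot: [[0.978, 0.209, -0.0], [0.209, -0.978, 0.0], [-0.0, -0.0, -1.0]]
force: [0.2, -0.5, -0.8]
gripper_width: 0.0133
[ 0.65865219 -0.04198694  0.10668501] [ 0.19500007 -0.49870333 -0.75995578]
```

```bash
python3 -m handwheel '[0,0,0,0.0008,0,0,0, 0,0,0,0.0006,0,0,0, 0,0,0,0,0,0,0]'
python3 -m handwheel '[0.3,0,0,0,0,0,0, 0.3,0,0,0,0,0,0, 0.3,0,0,0,0,0,0, 0.5,0,0,0,0,0,0, 0.5,0,0,0,0,0,0]' 20
python3 -m handwheel '[0.5,0,0,-0.01,0,0,0, 0.5,0,0,-0.02,0,0,0, 0.5,0,0,-0.02,0,0,0, 0.5,0,0,-0.025,0,0,0, 0.5,0,0,-0.025,0,0,0, 0.5,0,0,-0.02,0,0,0, 0.5,-0.02,0,-0.02,0,0,0, 0.5,-0.03,0,0,0,0,0, 0.5,-0.03,0,0,0,0,0, 0.5,-0.03,0,0,0,0,0, 0.5,-0.02,0,0,0,0,0, 0.5,0,0,0,0,0,0]'
python3 -m handwheel '[0.5,0,0,0,0,0,0, 0.5,0,0,0,0,0,0, 0.5,0,0,0,0,0,0]'
python3 stir.py; python3 chk.py 10;python3 - <<'E'
from h import *
p,d=imaging.get_image("scene"); save(p,"s20")
E
```

```text
time: 55.95
tool_pos: [0.6587, -0.042, 0.1053]
tcp_rot: [[0.978, 0.209, 0.0], [0.209, -0.978, 0.0], [0.0, -0.0, -1.0]]
force: [-0.0, -0.2, -1.6]
gripper_width: 0.0131
time: 56.45
tool_pos: [0.6587, -0.042, 0.1054]
tcp_rot: [[0.978, 0.209, 0.0], [0.209, -0.978, -0.0], [0.0, 0.0, -1.0]]
force: [-0.1, -1.0, -0.1]
gripper_width: 0.0405
time: 57.65
tool_pos: [0.5302, -0.0696, 0.2469]
tcp_rot: [[0.978, 0.209, 0.002], [0.209, -0.978, -0.0], [0.002, 0.001, -1.0]]
force: [1.3, 0.0, 0.1]
gripper_width: 0.0471
time: 57.95
tool_pos: [0.532, -0.069, 0.2452]
tcp_rot: [[0.978, 0.21, -0.0], [0.21, -0.978, 0.0], [-0.0, -0.0, -1.0]]
force: [-0.8, -0.4, -0.4]
gripper_width: 0.0469
[-1.13053879e+01  1.38471305e+01  8.60560423e+01  4.08416549e-03
  8.01165698e+01  6.65938249e+01] [ 0.53202276 -0.06901705  0.24518354]
0.155 404 [ 0.65814795 -0.04295208  0.16304479] [ 0.65846721 -0.04285037  0.16050166] td [0.12914469 0.000937   0.08464446]
0.12 118 [ 0.65303951 -0.04414486  0.13840406] [ 0.65493747 -0.04321764  0.13764314] td [0.12562298 0.00056081 0.10750408]
0.06 121 [ 0.65294315 -0.04406662  0.09203167] [ 0.65478305 -0.04333764  0.08968453] td [0.12546066 0.00065542 0.15546272]
0.03 42 [ 0.65306047 -0.04436114  0.04559201] [ 0.65449315 -0.04332613  0.04550304] td [0.12519236 0.00059229 0.19964429]
coaster 0.92 ((277.5799865722656, 58.459999084472656), 38.62636184692383) [ 0.66128789 -0.04347509  0.003     ]
[-11.3  13.8  86.1   0.   80.1  66.6] [ 0.53183811 -0.0690648   0.24505981] [-0.28983755  0.2293299   0.53782485]
```

View pics/w12.png

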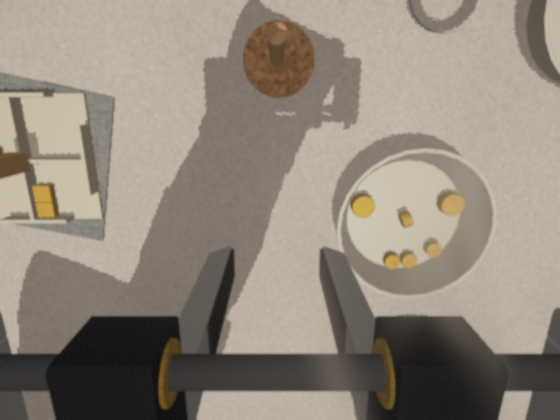

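View pics/s20.png

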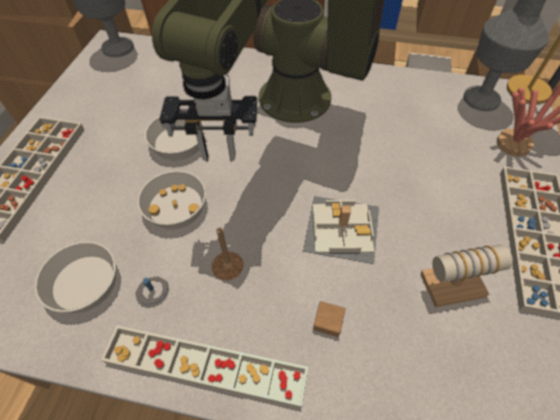

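Run:
```python
from h import *
p,d=imaging.get_image("top"); save(p,"t20")
p,d=imaging.get_image("scene");save(p,"s21",(120,160,400,290),2.8)
```

```text
(no output)
```

View pics/t20.png

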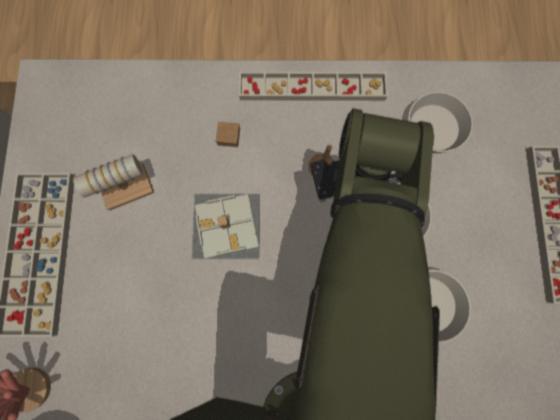

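View pics/s21.png

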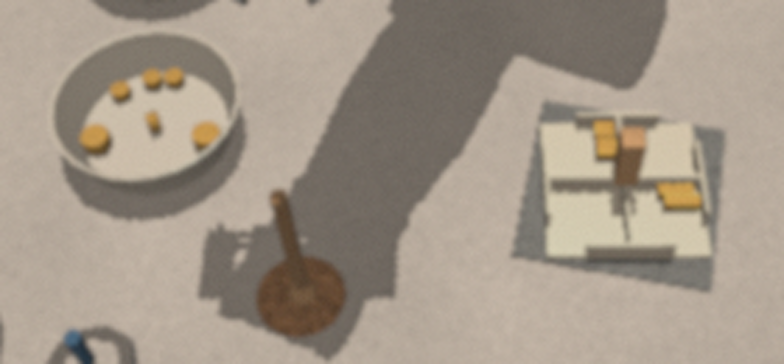

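Run:
```python
from h import *
print(bot.observe()['time'], bot.job_done())
```

```text
the job is handed in; nothing more can be done
58.3 None
```

I handed the job in at 58.3 s, with every step done; `job_done` gave no verdict.

- **Tray:** I lifted it by the post, tipped it to about 41° over the bowl with the drums, and set it back level on its mat. Only the two round beads came out.
- **Strays:** Both were round and went into the bowl. I found no stray square beads; the last views showed none on the counter, though each had a small area behind the arm.
- **Stirring:** I stirred just over three circles, then stood the stirrer back on its coaster. The first was about 34 mm in radius. A drum wedged briefly against the wall (about 3.4 N), so I made the rest about 29 mm.
- **Last checks:**
  - The bowl holds four round beads and two drums. One round bead stands on edge, still.
  - Both squares and both bars are in their own bays.
  - The stirrer stands upright, about 3 mm from the coaster's centre.
  - The gift box, bangle display and ring dish look unmoved.
- **Disagreement:** My bowl-centre estimates differed by up to 5 mm between cameras. That left enough room for every drop and circle.

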